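# Reload the drilling vise and start the next batch

## Robot

A 6-joint arm with a two-finger parallel gripper is mounted at the origin on the work surface. World frame = base frame: x ahead of the robot, y to its left, z up, the work surface at z = 0. Lengths are in m, angles in rad, forces in N, time in s.
With the tool pointing down it reaches from about 0.25 to 0.775 m from the base axis. Payload 4 kg.
Tool frame: the origin (TCP) lies between the finger pads; the fingertips stand 14 mm ahead of it and the grasp point (between the pads) lies 5 mm behind it (robot.nose_length is the distance from the TCP to the fingertips, in m); z points along the fingers, y is the direction in which the jaws open and shut (so a half turn about z gives the same grasp; the last joint's range is limited). The gripper opens to 94 mm and grips with 3 to 60 N. Pads are 16 mm wide; open, the fingers measure 119 mm over their backs; the gripper's body (75 mm by 177 mm) begins 78 mm behind the grasp point.
Start: joints at [-1.255, 0.087, 1.371, -0, 1.684, -0.103], TCP at [0.224, -0.502, 0.22] pointing down, gripper open.
Joint ranges: [-3.1, 3.1], [-0.76, 2.03], [0.27, 2.55], [-1.08, 4.22], [0.17, 2.65], [-2.57, 2.57]. Speed limits (rad/s): [2.79, 2.79, 3.14, 3.14, 3.14, 3.14].

## Interface

Orientations are given as [roll, pitch, yaw] about the fixed x, y, z axes, in that order (R = Rz(yaw) Ry(pitch) Rx(roll)).
In Python, from bench import robot, eyes, finder gives the robot as it stands.
- The arm moves only by the tool play_rows, never from a script. Its argument "rows" is a list of rows, each an object with "linear": the shift along the tool's x, y, z in cm, a list of three; "spin": the turn about the tool's z in degrees. A call has 1 to 12 rows; each row shifts and turns the commanded pose from where the row before left it, along the tool's axes as they then stand; what a row does not reach is not made up. A row lasts 1/12 s, in which the tool goes at most 41.7 mm and 7.16 degrees, less where a joint would pass 70% of its speed; a pose out of reach is approached as far as the arm can. A call with a gripper value outside its range is refused whole. "claw" is the finger opening in cm, from 0 to 9.4, set as the call begins (left out, the last holds). The fingers move at their own pace and stop on an object; the grip force is fixed at half the most. Time passes only in rows, so rows that do not move let the fingers close. It gives the time, the measured TCP pose, the force and the opening at its end, in the units of the state.
- robot.get_obs(): the state, without advancing time (a new reading comes with each control period).
- eyes.snapshot(name): name is "side" or "top" or "wrist"; returns a dict with "frame" (384x512x3 uint8, red, green, blue), "fx", "fy", "cx", "cy" (pixels), "dist" ([k1, k2, p1, p2, k3] as OpenCV has them; the pictures are not rectified), "rvec" (rotation vector, rad) and "tvec" (3), from world to camera coordinates, as OpenCV has them; the wrist camera has in their place "mount" (4x4, takes a point from camera to tool coordinates, whose origin is the TCP and whose axes are the flange's). Camera axes: x right, y down, z forward; pixel columns grow to the right and rows downward; lengths in m; the calibration is good to about 2 mm. A picture is of the moment at which its call begins: read the wrist's pose just before it. There is no depth.
- robot.close_job(): hands the job in, once; it reports no verdict.
Trained networks look in a picture, given as the dict that the camera call returned (one of the last four; its "shot" number tells which), for a name from the list of things; names that differ only in an ending like _2 or _b are one class to them, and where a whole thing is asked for, a point or a joint stands for the part that bears it (a point fixed in the world has none). Each returns a list of dicts, best first, with "conf" (0 to 1); they miss things now and then, are a little off and sometimes report something else, mostly with a low value. They report only what shows in the picture. A call takes as long as a camera call. They do not tell look-alikes from the thing itself.
- finder.silhouettes(picture, name): "pixels" (384x512 bool, what is visible of it) and "box" ([centre column, centre row, width, height] in pixels, round what is visible of it).
The state is a dict: "time": time; "joint_positions": joint angles; "qvel": joint speeds; "joint_torque": joint torques, N m; "tool_pos": TCP position; "ee_rot": TCP orientation; "wrist_force": force on the tool from outside, world axes, zero at the start; "wrist_torque": the same for the moment, N m; "width": finger opening in m.
Only numpy, scipy, OpenCV 4.12 (cv2) and the standard library are available. Lean on these libraries where they do the work, as an engineer would, in place of code of your own. Each camera call takes 0.05 s, during which the arm holds its last target. There are 200 camera calls.

## Task

Tend the small drilling router: swing its vise lever open and stand the drilled picture-stand blocks (brass inserts) upright in the red tray; then stand every raw block from the sheet of paper in the vise, turned with its 40 mm size across the jaws, seated on both parallels and pushed up against the fixed jaw, and only then swing the lever fully home so that all of them are clamped. With the blocks clamped, press the white (clear), yellow (programme) and green (start) keys fully down, one at a time in that order, without pressing blue or red, and leave everything else on the bench alone.

Things in the scene. Friction and masses are not known exactly. Their poses are not given: they have to be found in the camera images.
- machine: Small desktop drilling router with a cam vise on its bed, fixed; base 340 (x) x 660 (y) mm. Origin on the bench plane straight below the middle of the fixed jaw's clamping face. x runs along the jaws; +y points from the vise to the gantry, a 370 mm tall arch whose nearest part, the spindle, hangs 220 mm beyond that face. The lever's upright pivot is at (0, -149) mm.
- fixed_jaw: Fixed jaw, steel, 180 mm long, top at z = 120 mm; origin and axes as the machine's. Before it lie two parallels along x, 6 mm wide, at y = -8 and -31 mm, tops at z = 100. Work stops on its ends reach in to x = +-80 mm, 8 mm above the jaws. A block well in the vise has its origin at y = -20, z = 100 mm, its y along the machine's; room for three, e.g. at x = -50, 0, 50. It stands 36 mm proud.
- jaw: Sliding jaw, steel, 180 mm long, 22 mm thick, top level with the fixed jaw, its face towards +y; it moves along the machine's y. The cam drives it through stiff springs (6 N/mm): lever fully open, the jaws stand 50 mm apart; lever home and empty, 36 mm; lever home on 40 mm blocks it presses with about 24 N in all.
- lever (a joint): Cam lever of the vise, swings level about its upright pivot. 0 = home (clamped; it points along the machine's +x), 1.4 rad = fully open (it points nearly along the machine's -y). From above it opens clockwise. It stays where it is left; about 4 N at the knob moves it, up to 6 N while clamping. Jaw travel in mm = 10 x angle.
- lever_knob (a point): Centre of the top of the lever's upright red knob, a cylinder 22 mm in diameter and 46 mm tall, 100 mm from the pivot; its top is 170 mm above the bench. Below the knob is the flat steel lever (its top 126 mm above the bench).
- tray: Red tray for drilled blocks, fixed, outside 135 (x) x 170 (y) x 26 mm high, walls and floor 4 mm thick. Origin under its centre.
- panel: Grey control box, fixed, 115 (x) x 165 (y) x 40 mm, with five round spring keys on top. Key centres in its frame (x, y in mm): white (24, 48), blue (24, 0), yellow (24, -48), green (-24, 48), red (-24, 0); a small display at (-24, -48). A key is 24 mm in diameter; its top, when up, is 62 mm above the bench and 10 mm above its collar.
- drilled_1: Drilled picture-stand block, upright, wood on an 8 mm black steel sole plate, two brass inserts in its top; 36 (x) x 40 (y) x 56 mm tall, about 135 g. Origin at the centre of its underside. At the start it is clamped in the vise. One or two are there; absent ones read None from the start.
- drilled_2: Drilled picture-stand block, upright, wood on an 8 mm black steel sole plate, two brass inserts in its top; 36 (x) x 40 (y) x 56 mm tall, about 135 g. Origin at the centre of its underside. At the start it is clamped in the vise. One or two are there; absent ones read None from the start.
- raw_1: Raw picture-stand block, upright, plain top, wood on an 8 mm black steel sole plate; 36 (x) x 40 (y) x 56 mm tall, about 135 g. Origin at the centre of its underside. At the start it stands in a row on the sheet of white paper (85 x 225 mm, flat on the bench), some 50 mm from the next, its y roughly across the row. Two or three are there; absent ones read None from the start.
- raw_2: Raw picture-stand block, upright, plain top, wood on an 8 mm black steel sole plate; 36 (x) x 40 (y) x 56 mm tall, about 135 g. Origin at the centre of its underside. At the start it stands in a row on the sheet of white paper (85 x 225 mm, flat on the bench), some 50 mm from the next, its y roughly across the row. Two or three are there; absent ones read None from the start.
- raw_3: Raw picture-stand block, upright, plain top, wood on an 8 mm black steel sole plate; 36 (x) x 40 (y) x 56 mm tall, about 135 g. Origin at the centre of its underside. At the start it stands in a row on the sheet of white paper (85 x 225 mm, flat on the bench), some 50 mm from the next, its y roughly across the row. Two or three are there; absent ones read None from the start.
- raw_4: Raw picture-stand block, upright, plain top, wood on an 8 mm black steel sole plate; 36 (x) x 40 (y) x 56 mm tall, about 135 g. Origin at the centre of its underside. At the start it stands in a row on the sheet of white paper (85 x 225 mm, flat on the bench), some 50 mm from the next, its y roughly across the row. Two or three are there; absent ones read None from the start.
- key_white (a joint): Travel of the white key (clears the last job): 0 up, 0.006 m fully down; counts as pressed beyond 0.004 m. Springs back. 1.5 N to start, 5 N fully down.
- key_blue (a joint): Travel of the blue key (another programme, not for this job): 0 up, 0.006 m fully down; counts as pressed beyond 0.004 m. Springs back. 1.5 N to start, 5 N fully down.
- key_yellow (a joint): Travel of the yellow key (the stand-block programme): 0 up, 0.006 m fully down; counts as pressed beyond 0.004 m. Springs back. 1.5 N to start, 5 N fully down.
- key_green (a joint): Travel of the green key (start): 0 up, 0.006 m fully down; counts as pressed beyond 0.004 m. Springs back. 1.5 N to start, 5 N fully down.
- key_red (a joint): Travel of the red key (stop): 0 up, 0.006 m fully down; counts as pressed beyond 0.004 m. Springs back. 1.5 N to start, 5 N fully down.
- spray_can: Bystander: white spray can, 65 mm dia, 190 tall. Leave alone.
- tape: Bystander: yellow roll of masking tape, 100 mm dia, 25 tall. Leave alone.
- offcut: Bystander: gilded moulding offcut, 40 x 70 x 30 mm. Leave alone.
- brush: Bystander: paint brush lying on the bench. Leave alone.
- jar: Bystander: amber jar, 60 mm dia, 70 tall. Leave alone.
- sanding_block: Bystander: cork sanding block, 70 x 100 x 28 mm. Leave alone.
Things that resemble listed ones, but are neither listed nor needed, are in the scene too. Leave any pink look-alike of the raw_4 alone. Leave any pink look-alike of the drilled_2 alone.

How it is judged:
By the outcome, as a careful person would: the job done as asked, in the order asked, and still so for the second after the job is handed in, with the robot touching nothing.
Of raw_1, raw_2, raw_3, raw_4 only 2 to 3 are there at a start; the rules pass over those that are not, and their reading is None.
Of drilled_1, drilled_2 only 1 to 2 are there at a start; the rules pass over those that are not, and their reading is None.
At some moment in a run one of raw_1, raw_2, raw_3, raw_4 may be knocked a few centimetres aside while the robot is not near it.
It also fails if it takes over 210 s, if anything falls off the work surface, if the arm or the gripper's body presses on something with over 40 N, if the wrist force passes 120 N, or if a joint passes its speed limit or range.

## Working session

There is one attempt and no reset: what is moved stays moved. The work goes in short steps, Python scripts to look and compute and a tool call to move; the robot and the scene stay as the last step left them, time stands still between calls to the robot, and variables do not carry over. Pictures are saved under pics/ and viewed, about 12 in all and at most 16, crops included, and the job is handed in when it is done.

Besides the shell and the picture viewer there is one more tool, called after ">>>" as name(argument=value, ...) on one line, values as JSON. play_rows: Moves the arm, as the interface text tells. Its arguments: {"type":"object","properties":{"rows":{"type":"array"},"claw":{"type":"number"}},"required":["rows"]}

```bash
ls; mkdir -p pics
python3 - <<'E'
from bench import robot, eyes, finder
import cv2,numpy as np
o=robot.get_obs();print(o['time'],o['tool_pos'],o['ee_rot'],o['width'])
ims=[]
for n in('top','side'):
    s=eyes.snapshot(n);print(n,s['fx'],s['cx'],s['cy'],s['dist'],np.round(s['rvec'],3),np.round(s['tvec'],3))
    cv2.imwrite(f'pics/{n}0.png',cv2.cvtColor(cv2.resize(s['frame'],(800,600),interpolation=cv2.INTER_CUBIC),cv2.COLOR_RGB2BGR))
    for k in('machine','fixed_jaw','jaw','lever_knob','tray','panel','drilled_1','raw_1','key_white','key_green','key_yellow'):
        print(k,[(round(d['conf'],2),np.round(d['box']).astype(int).tolist()) for d in finder.silhouettes(s,k)])
E
```

```text
pics
0.0 [ 0.22349606 -0.50198241  0.21831338] [-3.13942073e+00 -1.70298907e-04  4.18811188e-01] 0.09397428035177202
top 434.7889937734838 252.33010505682586 188.7506341202118 [-0.09179798  0.          0.          0.          0.        ] [ 2.145 -2.142  0.111] [-0.101  0.553  1.062]
machine [(0.82, [112, 158, 223, 187]), (0.4, [318, 271, 60, 20]), (0.18, [249, 106, 42, 30])]
fixed_jaw [(0.7, [125, 169, 29, 85]), (0.43, [377, 167, 28, 18])]
jaw [(0.92, [148, 175, 20, 74]), (0.66, [238, 235, 8, 8])]
lever_knob [(0.93, [188, 158, 22, 66]), (0.35, [320, 269, 66, 21])]
tray [(0.86, [290, 156, 68, 55])]
panel [(0.71, [258, 214, 67, 67])]
drilled_1 [(0.92, [132, 193, 28, 17]), (0.88, [137, 161, 20, 18]), (0.78, [151, 277, 22, 16]), (0.64, [359, 132, 42, 37])]
raw_1 [(0.85, [338, 213, 14, 21]), (0.77, [322, 307, 25, 22]), (0.75, [321, 216, 20, 19]), (0.66, [380, 220, 18, 14])]
key_white [(0.63, [236, 214, 8, 4])]
key_green [(0.46, [237, 232, 5, 8])]
key_yellow []
side 385.13759073911075 256.0119132291661 195.43775279067964 [0.02689374 0.         0.         0.         0.        ] [ 2.261 -0.39   0.193] [-0.523  0.117  1.156]
machine [(0.68, [236, 114, 148, 172])]
fixed_jaw [(0.67, [249, 146, 55, 17])]
jaw [(0.83, [248, 145, 56, 19]), (0.7, [245, 199, 6, 8])]
lever_knob [(0.74, [270, 152, 45, 24]), (0.48, [249, 145, 54, 19])]
tray [(0.73, [308, 226, 61, 55])]
panel [(0.84, [247, 218, 62, 50])]
drilled_1 [(0.67, [236, 134, 16, 16]), (0.46, [256, 130, 14, 14])]
raw_1 [(0.92, [282, 298, 23, 25]), (0.81, [274, 264, 15, 26]), (0.73, [268, 254, 16, 27]), (0.57, [188, 273, 14, 21])]
key_white [(0.45, [246, 197, 7, 8])]
key_green [(0.62, [232, 203, 6, 2]), (0.39, [268, 153, 39, 25])]
key_yellow []
```

View pics/top0.png

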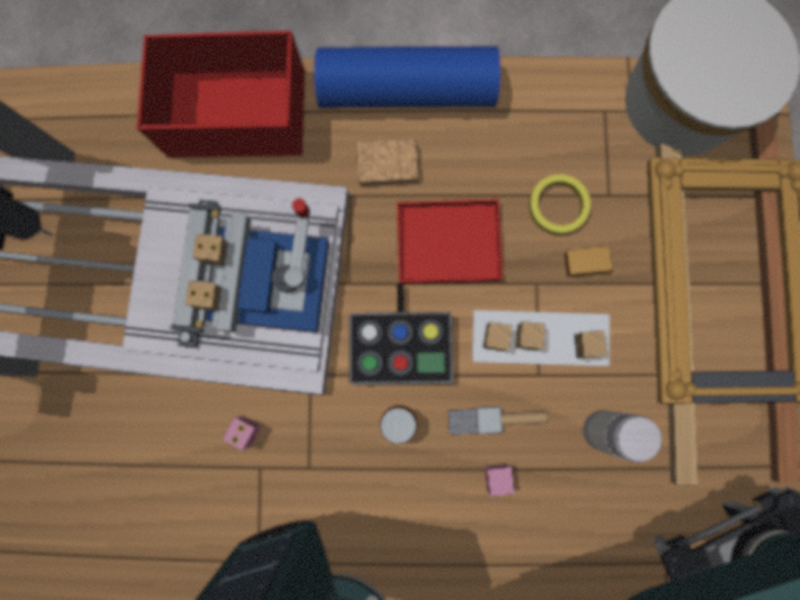

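View pics/side0.png

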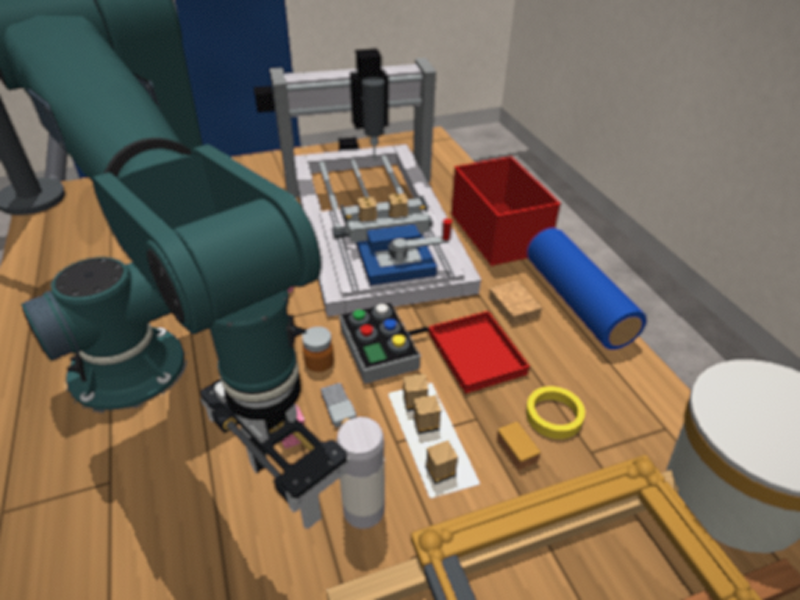

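Top view (800×600): two drilled blocks in the vise at (209,248) and (201,294). Three raw blocks are on the paper at (499,335), (532,336) and (592,344). The pink look-alikes at (240,432) and (500,480) are off the paper and out of the vise, so they are to be left alone. The lever knob is at (300,206), the tray at (449,241) and the panel at (401,348).

```bash
cat > h.py <<'E'
from bench import robot, eyes, finder
import cv2,numpy as np
from scipy.spatial.transform import Rotation as Ro
def pose():
    o=robot.get_obs();return Ro.from_euler('xyz',o['ee_rot']).as_matrix(),np.array(o['tool_pos'])
def shot(n):
    R,t=pose();s=eyes.snapshot(n)
    if 'mount' in s:
        M=np.array(s['mount']);T=np.eye(4);T[:3,:3]=R;T[:3,3]=t;W=T@M
        s['C']=W[:3,3];s['R']=W[:3,:3]
    else:
        Rc=cv2.Rodrigues(np.array(s['rvec'],float))[0];s['R']=Rc.T;s['C']=-Rc.T@np.array(s['tvec']).ravel()
    s['K']=np.array([[s['fx'],0,s['cx']],[0,s['fy'],s['cy']],[0,0,1.]]);s['D']=np.array(s['dist'],float)
    return s
def w(s,px,z):
    p=cv2.undistortPoints(np.array(px,float).reshape(-1,1,2),s['K'],s['D']).reshape(-1,2)
    d=np.c_[p,np.ones(len(p))]@s['R'].T
    return (s['C']+d*((z-s['C'][2])/d[:,2])[:,None])[:,:2]
def proj(s,P):
    Rc=s['R'].T;return cv2.projectPoints(np.array(P,float).reshape(-1,1,3),cv2.Rodrigues(Rc)[0],-Rc@s['C'],s['K'],s['D'])[0].reshape(-1,2)
def save(s,name,crop=None,scale=None,draw=[]):
    f=s['frame'].copy()
    if crop is None: crop=(0,0,512,384)
    x0,y0,x1,y1=crop;k=min(800/(x1-x0),600/(y1-y0))
    f=cv2.resize(f[y0:y1,x0:x1],None,fx=k,fy=k,interpolation=cv2.INTER_CUBIC)
    for p in draw: cv2.circle(f,tuple(int(v) for v in ((np.array(p)-[x0,y0]+.5)*k)),3,(0,255,255),-1)
    cv2.imwrite('pics/'+name,cv2.cvtColor(f[:600,:800],cv2.COLOR_RGB2BGR))
def toolmove(target,yaw=None):
    R,t=pose();return np.round(R.T@(np.array(target)-t)*100,2)
E
python3 - <<'E'
from h import *
s=shot('top');k=.64
g=lambda *a:[(x*k,y*k) for x,y in a]
P=lambda n,a,z:print(n,np.round(w(s,a,z)*1000).tolist())
print('C',s['C'])
P('knob',g((300,203)),.17)
P('hub',g((292,272)),.13)
P('drilled',g((209,243),(201,290)),.156)
P('rawtop',g((500,333),(532,334),(592,342)),.056)
P('tray',g((400,202),(499,201),(502,281),(400,283)),.026)
P('paper',g((475,310),(609,314),(610,366),(473,362)),0)
P('keys w b y g r',g((370,331),(400,331),(431,331),(369,362),(401,362)),.062)
P('jawends',g((208,205),(187,335)),.12)
P('can,tape,offcut,jar,sand',g((636,438),(561,204),(589,260),(398,425),(388,160)),.03)
E
```

```text
C [ 0.41294809 -0.12780859  1.12147519]
knob [[670.0, 33.0]]
hub [[575.0, 50.0]]
drilled [[615.0, 169.0], [545.0, 178.0]]
rawtop [[490.0, -267.0], [489.0, -317.0], [476.0, -411.0]]
tray [[710.0, -109.0], [711.0, -273.0], [577.0, -275.0], [574.0, -109.0]]
paper [[532.0, -233.0], [526.0, -456.0], [440.0, -455.0], [447.0, -229.0]]
keys w b y g r [[493.0, -63.0], [493.0, -110.0], [493.0, -158.0], [444.0, -62.0], [445.0, -111.0]]
jawends [[682.0, 185.0], [482.0, 209.0]]
can,tape,offcut,jar,sand [[325.0, -485.0], [705.0, -375.0], [611.0, -418.0], [346.0, -106.0], [781.0, -89.0]]
```

>>> play_rows(rows=[{"linear":[0,0,-4],"spin":0},{"linear":[0,0,-4],"spin":0},{"linear":[0,0,-4],"spin":0},{"linear":[2.9,-1.9,-1],"spin":0},{"linear":[2.9,-1.9,-1],"spin":0},{"linear":[2.9,-1.9,0],"spin":0},{"linear":[2.9,-1.9,0],"spin":0},{"linear":[2.9,-1.9,0],"spin":0},{"linear":[2.9,-1.9,0],"spin":0},{"linear":[2.9,-1.9,0],"spin":0},{"linear":[2.9,-1.9,0],"spin":0},{"linear":[2.9,-1.9,0],"spin":0}])

```text
time: 2.25
tool_pos: [0.3931, -0.2385, 0.3597]
ee_rot: [3.141, -0.0, 0.419]
wrist_force: [1.0, 0.1, 0.6]
width: 0.0938
```

>>> play_rows(rows=[{"linear":[2.9,-1.9,0],"spin":0},{"linear":[2.9,-1.9,0],"spin":0},{"linear":[2.9,-1.9,0],"spin":0},{"linear":[2.9,-1.9,0],"spin":0},{"linear":[2.9,-1.9,0],"spin":0},{"linear":[2.9,-1.9,0],"spin":0},{"linear":[2.9,-1.9,0],"spin":6.2},{"linear":[0,0,0],"spin":6.2},{"linear":[0,0,0],"spin":6.2},{"linear":[0,0,0],"spin":6.2},{"linear":[0,0,0],"spin":6.2},{"linear":[0,0,0],"spin":0}])

```text
time: 3.25
tool_pos: [0.524, -0.0359, 0.3595]
ee_rot: [3.141, -0.0, -0.124]
wrist_force: [-0.1, -0.1, 0.1]
width: 0.094
```

Run:
```python
from h import *
s=shot('wrist');save(s,'w1.png')
print(s['C'],np.round(s['R'],2).tolist(),s['fx'])
print(w(s,[(0,0),(511,0),(511,383),(0,383)],.12))
```

```text
[ 0.60172888 -0.04442644  0.52494461] [[-0.12, -0.96, -0.27], [-0.99, 0.12, 0.03], [0.0, 0.27, -0.96]] 341.38018705285344
[[ 0.73603636  0.21992911]
 [ 0.66770218 -0.33008173]
 [ 0.14468545 -0.37065977]
 [ 0.23895809  0.38858618]]
```

View pics/w1.png

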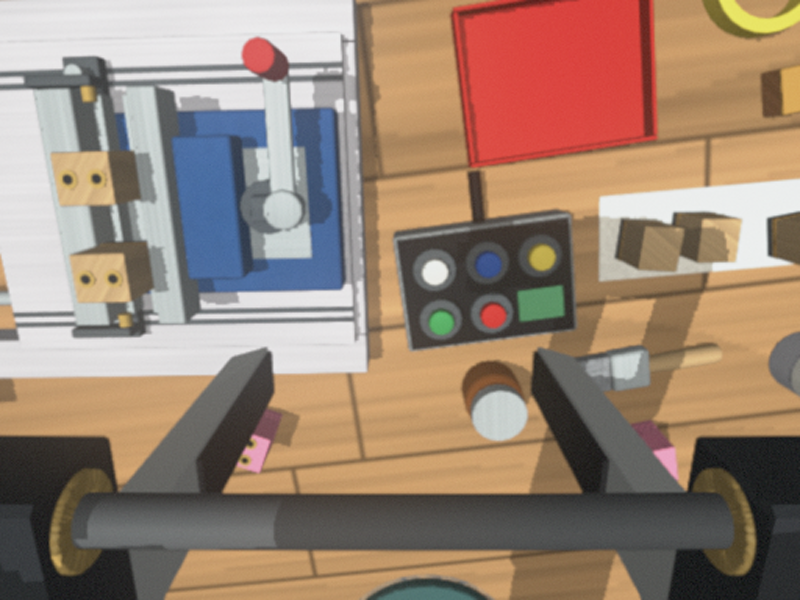

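Run:
```python
from h import *
s=shot('wrist');k=.64
g=lambda *a:[(x*k,y*k) for x,y in a]
P=lambda n,a,z:print(n,np.round(w(s,a,z)*1000).tolist())
P('knob',g((259,56)),.17)
P('hub',g((286,210)),.135)
P('b1 corners',g((52,152),(113,151),(118,204),(62,207)),.156)
P('b2 corners',g((71,248),(130,243),(138,298),(82,303)),.156)
P('slide jaw left edge',g((126,86),(178,322)),.12)
P('slide jaw right edge',g((167,88),(196,321)),.12)
P('fixed left edge',g((36,90),(80,330)),.12)
P('fixed right edge',g((72,90)),.12)
P('keys w b y g r',g((434,272),(488,265),(542,258),(441,322),(493,316)),.062)
f=s['frame'];hsv=cv2.cvtColor(f,cv2.COLOR_RGB2HSV)
for n,h0,h1,z in(('yellow',22,35,.062),('blue',110,130,.062),('red',0,6,.062),('green',55,75,.062)):
    m=((hsv[...,0]>=h0)&(hsv[...,0]<=h1)&(hsv[...,1]>130)&(hsv[...,2]>60)).astype(np.uint8)
    n_,l,st,c=cv2.connectedComponentsWithStats(m)
    for i in range(1,n_):
        if st[i,4]>80: print(n,st[i].tolist(),np.round(c[i]/k),np.round(w(s,[c[i]],z)*1000))
```

```text
knob [[667.0, 37.0]]
hub [[569.0, 45.0]]
b1 corners [[628.0, 190.0], [624.0, 149.0], [589.0, 154.0], [591.0, 194.0]]
b2 corners [[563.0, 196.0], [561.0, 153.0], [521.0, 157.0], [522.0, 199.0]]
slide jaw left edge [[668.0, 147.0], [490.0, 150.0]]
slide jaw right edge [[663.0, 118.0], [489.0, 135.0]]
fixed left edge [[674.0, 212.0], [493.0, 231.0]]
fixed right edge [[671.0, 186.0]]
keys w b y g r [[493.0, -60.0], [493.0, -108.0], [494.0, -156.0], [445.0, -61.0], [445.0, -109.0]]
yellow [450, 0, 62, 25, 915] [750.  19.] [[ 668. -332.]]
yellow [338, 157, 17, 16, 214] [541. 257.] [[ 495. -155.]]
blue [305, 162, 15, 15, 172] [488. 265.] [[ 493. -108.]]
red [290, 0, 131, 107, 12373] [555.  77.] [[ 643. -175.]]
red [156, 24, 20, 22, 333] [259.  54.] [[688.  61.]]
red [307, 194, 17, 16, 200] [492. 315.] [[ 446. -108.]]
```

>>> play_rows(claw=4.5, rows=[{"linear":[0,0,0],"spin":-2},{"linear":[3.4,-2.1,0],"spin":0},{"linear":[3.4,-2.1,0],"spin":0},{"linear":[3.4,-2.2,0],"spin":0},{"linear":[3.5,-2.15,0],"spin":0},{"linear":[0,0,3.5],"spin":0},{"linear":[0,0,3.5],"spin":0},{"linear":[0,0,3.5],"spin":0},{"linear":[0,0,3.0],"spin":0},{"linear":[0,0,0],"spin":0}])

```text
time: 4.18
tool_pos: [0.6641, 0.0372, 0.2141]
ee_rot: [3.141, 0.018, -0.085]
wrist_force: [-0.4, -0.8, -1.4]
width: 0.045
```

Run:
```python
from h import *
s=shot('wrist');save(s,'w2.png');s2=shot('side');print(pose())
hsv=cv2.cvtColor(s2['frame'],cv2.COLOR_RGB2HSV)
c=proj(s2,[[.668,.037,.15]])[0].astype(int);print(c)
save(s2,'s2.png',(c[0]-80,c[1]-60,c[0]+80,c[1]+60))
```

```text
(array([[ 9.96276971e-01, -8.61500520e-02, -3.21962724e-03],
       [-8.61504736e-02, -9.96282137e-01,  7.78926833e-06],
       [-3.20832815e-03,  2.69612143e-04, -9.99994817e-01]]), array([0.66727412, 0.03700812, 0.22332406]))
[284 145]
```

View pics/w2.png

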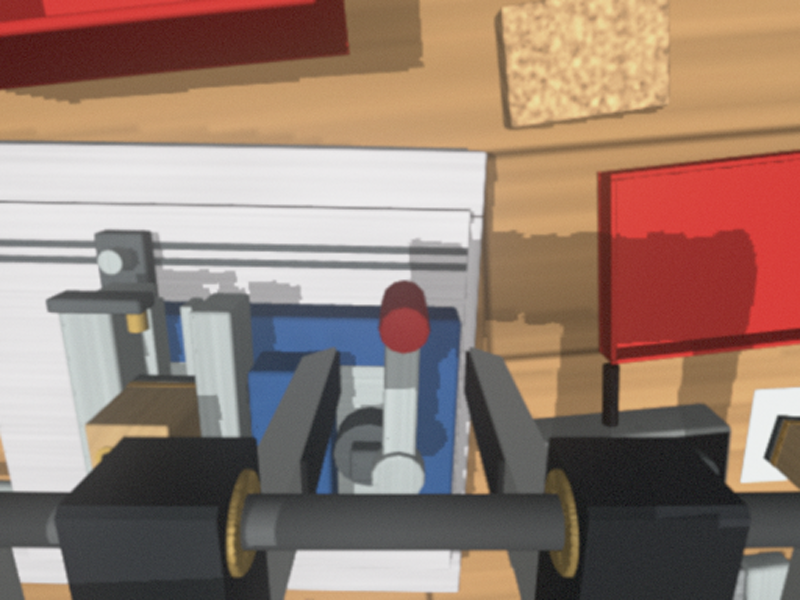

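Run:
```python
from h import *
s=shot('wrist');k=.64
print('knob',w(s,[(404*k,328*k)],.17),'hub',w(s,[(398*k,474*k)],.135))
print('fingertip proj',proj(s,[pose()[1]+[0,0.022,-.014],pose()[1]+[0,-0.022,-.014]])/k)
print(w(s,[(63*k,312*k),(122*k,312*k),(190*k,308*k)],.12))
```

```text
knob [[0.67011324 0.03686851]] hub [[0.57420154 0.04819006]]
fingertip proj [[343.44043275 376.25186895]
 [466.08703534 366.44618392]]
[[0.67724003 0.21815729]
 [0.67452237 0.18645327]
 [0.67359458 0.149786  ]]
```

Run:
```python
from h import *
print(np.round(robot.get_obs()['joint_positions'],3))
```

```text
[-0.029  0.356  1.036 -0.     1.747  1.628]
```

>>> play_rows(rows=[{"linear":[0,0,0],"spin":-7},{"linear":[0,0,0],"spin":-7},{"linear":[0,0,0],"spin":-7},{"linear":[0,0,0],"spin":-7},{"linear":[0,0,0],"spin":-7},{"linear":[0,0,0],"spin":-7},{"linear":[0,0,0],"spin":-7},{"linear":[0,0,0],"spin":-7},{"linear":[0,0,0],"spin":-7},{"linear":[0,0,0],"spin":-7},{"linear":[0,0,0],"spin":-7},{"linear":[0,0,0],"spin":-7}])

```text
time: 5.33
tool_pos: [0.6696, 0.037, 0.23]
ee_rot: [3.133, -0.001, 1.385]
wrist_force: [1.2, 0.2, 0.3]
width: 0.0454
```

>>> play_rows(rows=[{"linear":[0,0,0],"spin":-7},{"linear":[0,0,0],"spin":-7},{"linear":[0,0,0],"spin":-7},{"linear":[0,0,0],"spin":-7},{"linear":[0,0,0],"spin":-7},{"linear":[0,0,0],"spin":-7},{"linear":[0,0,0],"spin":-7},{"linear":[0,0,0],"spin":-7},{"linear":[0,0,0],"spin":-7},{"linear":[0,0,0],"spin":-7},{"linear":[0,0,0],"spin":-7},{"linear":[0,0,0],"spin":-7}])

```text
time: 6.33
tool_pos: [0.6696, 0.037, 0.23]
ee_rot: [3.139, 0.008, 2.851]
wrist_force: [-0.0, 0.2, 0.6]
width: 0.0449
```

>>> play_rows(rows=[{"linear":[-0.2,0,0],"spin":-7},{"linear":[0,0,0],"spin":-5},{"linear":[0,0,0],"spin":0},{"linear":[0,0,0],"spin":0}])

```text
time: 6.67
tool_pos: [0.6711, 0.0364, 0.2285]
ee_rot: [3.141, 0.007, 3.052]
wrist_force: [0.9, -0.5, -0.2]
width: 0.0449
```

>>> play_rows(rows=[{"linear":[0.1,0,2.5],"spin":0},{"linear":[0,0,2.5],"spin":0},{"linear":[0,0,2.0],"spin":0},{"linear":[0,0,1.0],"spin":0},{"linear":[0,0,0],"spin":0},{"linear":[0,0,0],"spin":0}])

```text
time: 7.17
tool_pos: [0.6692, 0.0366, 0.1455]
ee_rot: [-3.142, 0.001, 3.053]
wrist_force: [0.4, 0.6, 0.1]
width: 0.045
```

>>> play_rows(claw=2.8, rows=[{"linear":[0,0,0],"spin":0},{"linear":[0,0,0],"spin":0},{"linear":[0,0,0],"spin":0},{"linear":[0,0,0],"spin":0}])

```text
time: 7.5
tool_pos: [0.6694, 0.0367, 0.1459]
ee_rot: [3.142, 0.002, 3.054]
wrist_force: [0.3, -0.3, -0.0]
width: 0.0288
```

>>> play_rows(rows=[{"linear":[0,-0.4,-0.2],"spin":0},{"linear":[0.04,-0.87,0],"spin":5},{"linear":[0.04,-0.87,0],"spin":5},{"linear":[0.04,-0.87,0],"spin":5},{"linear":[0.04,-0.87,0],"spin":5},{"linear":[0.04,-0.87,0],"spin":5},{"linear":[0.04,-0.87,0],"spin":5},{"linear":[0,0,0],"spin":0}])

```text
time: 8.17
tool_pos: [0.6502, -0.0163, 0.1468]
ee_rot: [3.141, -0.0, 2.529]
wrist_force: [-0.1, -0.3, 0.0]
width: 0.0282
```

Run:
```python
from h import *
R,t=pose();print(t,np.degrees(np.arctan2(*(t[:2]-[.571,.0455])[::-1])),np.linalg.norm(t[:2]-[.571,.0455]),np.round(robot.get_obs()['joint_positions'],2),robot.get_obs()['wrist_force'])
```

```text
[ 0.65016461 -0.0162757   0.14685   ] -37.96651885314227 0.10041549845392693 [-0.11  0.33  1.22  0.    1.59 -1.07] [-0.07145215 -0.30327938  0.04681661]
```

>>> play_rows(rows=[{"linear":[0.04,-0.87,0],"spin":5},{"linear":[0.04,-0.87,0],"spin":5},{"linear":[0.04,-0.87,0],"spin":5},{"linear":[0.04,-0.87,0],"spin":5},{"linear":[0.04,-0.87,0],"spin":5},{"linear":[0.04,-0.87,0],"spin":5},{"linear":[0.04,-0.87,0],"spin":5},{"linear":[0.04,-0.87,0],"spin":5},{"linear":[0.02,-0.6,0],"spin":3},{"linear":[0,0,0],"spin":0}])

```text
time: 9.0
tool_pos: [0.5887, -0.0562, 0.147]
ee_rot: [3.14, 0.0, 1.781]
wrist_force: [-0.2, -0.2, 0.3]
width: 0.0277
```

Run:
```python
from h import *
R,t=pose();print(t,np.degrees(np.arctan2(*(t[:2]-[.571,.0455])[::-1])),np.linalg.norm(t[:2]-[.571,.0455]),robot.get_obs()['wrist_force'])
s=shot('side');c=proj(s,[[.57,.02,.15]])[0].astype(int);save(s,'s3.png',(c[0]-80,c[1]-60,c[0]+80,c[1]+60))
```

```text
[ 0.58874209 -0.05622224  0.14699946] -80.10616504712443 0.1032579066760671 [-0.19321785 -0.15517432  0.31598683]
```

View pics/s3.png

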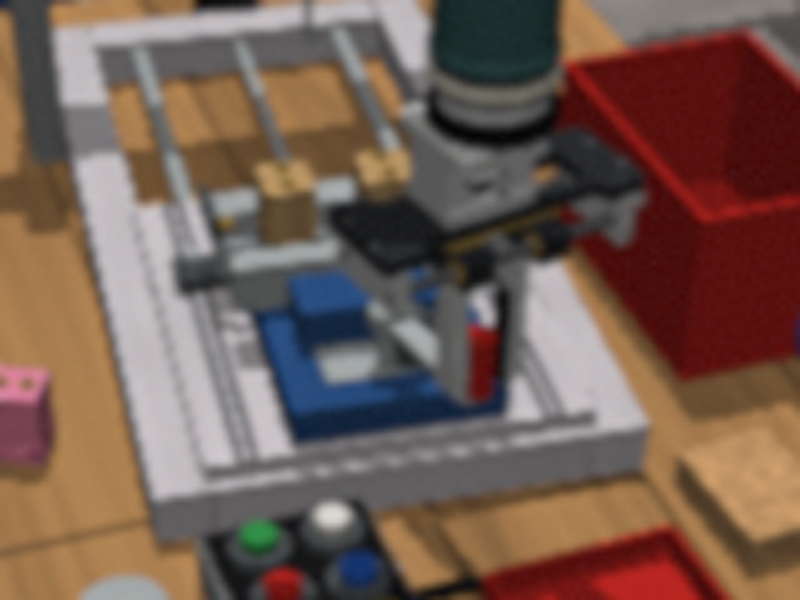

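The knob is caged between the fingers at (485,365) and the lever is following. I'll continue to the stop.

>>> play_rows(rows=[{"linear":[0.15,-0.52,0],"spin":3},{"linear":[0.02,-0.52,0],"spin":3},{"linear":[0,0,0],"spin":0}])

```text
time: 9.3
tool_pos: [0.579, -0.0575, 0.147]
ee_rot: [3.14, 0.002, 1.676]
wrist_force: [2.7, -1.2, 0.7]
width: 0.0284
```

>>> play_rows(rows=[{"linear":[0.01,-0.2,0],"spin":1},{"linear":[0,0,0],"spin":0},{"linear":[0,0,0],"spin":0}])

```text
time: 9.55
tool_pos: [0.5772, -0.0574, 0.147]
ee_rot: [3.139, 0.002, 1.659]
wrist_force: [4.4, -2.8, 0.2]
width: 0.0281
```

>>> play_rows(rows=[{"linear":[0.01,-0.2,0],"spin":1},{"linear":[0,0,0],"spin":0},{"linear":[0,0,0],"spin":0}])

```text
time: 9.8
tool_pos: [0.5748, -0.0571, 0.147]
ee_rot: [3.14, 0.001, 1.641]
wrist_force: [4.8, -1.8, -0.5]
width: 0.0284
```

>>> play_rows(rows=[{"linear":[0.01,-0.2,0],"spin":0},{"linear":[0,0,0],"spin":0},{"linear":[0,0,0],"spin":0}])

```text
time: 10.05
tool_pos: [0.5726, -0.0568, 0.1469]
ee_rot: [3.141, 0.0, 1.641]
wrist_force: [3.6, -2.6, 0.9]
width: 0.0282
```

>>> play_rows(rows=[{"linear":[0.01,-0.2,0],"spin":0},{"linear":[0,0,0],"spin":0},{"linear":[0,0,0],"spin":0}])

```text
time: 10.3
tool_pos: [0.5725, -0.0568, 0.1469]
ee_rot: [3.136, 0.001, 1.641]
wrist_force: [9.6, -3.1, -2.3]
width: 0.028
```

>>> play_rows(rows=[{"linear":[0,0.6,0],"spin":0},{"linear":[0,0,-3],"spin":0},{"linear":[0,0,-4],"spin":0},{"linear":[0,0,-4],"spin":0},{"linear":[0,0,-4],"spin":0},{"linear":[3.8,0,0],"spin":0},{"linear":[3.8,0,0],"spin":0},{"linear":[3.8,0,0],"spin":0},{"linear":[3.8,0,0],"spin":0},{"linear":[3.8,0,0],"spin":0},{"linear":[3.8,0,0],"spin":-7},{"linear":[0,0,0],"spin":-7}])

```text
time: 11.3
tool_pos: [0.5571, 0.1781, 0.2949]
ee_rot: [-3.136, -0.005, 1.9]
wrist_force: [-0.4, -0.4, -0.7]
width: 0.0278
```

>>> play_rows(claw=7, rows=[{"linear":[0,0,0],"spin":-7},{"linear":[0,0,0],"spin":-7},{"linear":[0,0,0],"spin":-7},{"linear":[0,0,0],"spin":-7},{"linear":[0,0,0],"spin":-7},{"linear":[0,0,0],"spin":-7},{"linear":[0,0,0],"spin":-7},{"linear":[0,0,0],"spin":-7},{"linear":[0,0,0],"spin":-7},{"linear":[0,0,0],"spin":-4},{"linear":[0,0,0],"spin":0},{"linear":[0,0,0],"spin":0}])

```text
time: 12.3
tool_pos: [0.5592, 0.1715, 0.2955]
ee_rot: [-3.141, -0.004, 3.053]
wrist_force: [0.3, 0.1, -0.1]
width: 0.0698
```

Run:
```python
from h import *
R,t=pose();print(t,R.round(3).tolist(),robot.get_obs()['wrist_force'])
s=shot('wrist');print(s['C']);save(s,'w4.png')
```

```text
[0.55916014 0.17145139 0.29549008] [[-0.996, 0.088, -0.004], [0.088, 0.996, -0.0], [0.004, -0.001, -1.0]] [ 0.29427964  0.12313749 -0.12486297]
[0.48168563 0.17949584 0.46128578]
```

View pics/w4.png

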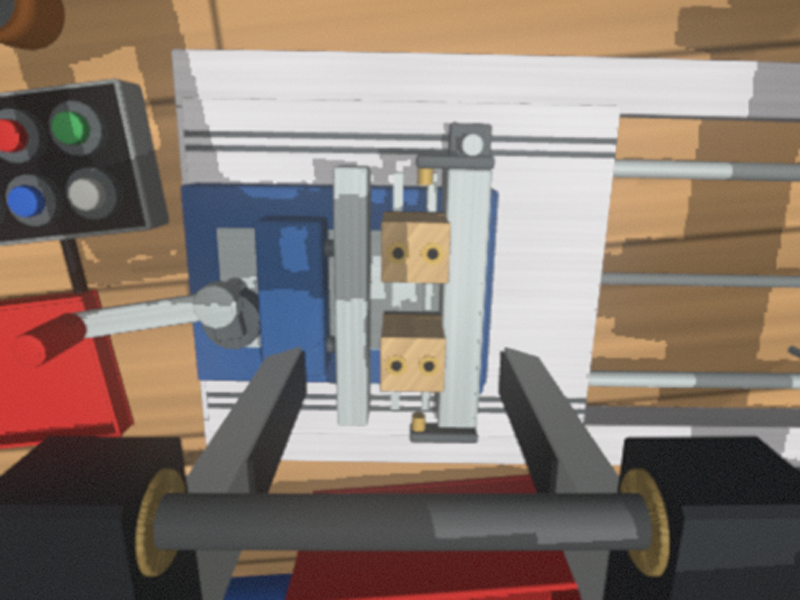

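Wrist view: the lever is open. The drilled blocks' tops are at (415,252) and (413,363), flush with the fixed jaw edge, and there is now a gap to the sliding jaw at x≈370.

Run:
```python
from h import *
s=shot('wrist');k=.64
g=lambda *a:[(x*k,y*k) for x,y in a]
P=lambda n,a,z:print(n,np.round(w(s,a,z)*1000,1).tolist())
P('b2',g((382,222),(449,222),(449,283),(382,283)),.156)
P('b2c',g((415,252)),.156)
P('b1',g((383,336),(445,335),(444,391),(381,391)),.156)
P('fixed L',g((449,170),(440,425)),.12)
P('fixed R',g((492,170),(476,425)),.12)
P('slide R',g((369,168),(367,424)),.12)
P('slide L',g((336,168),(338,424)),.12)
P('hub',g((222,306)),.135);P('knob',g((35,347)),.17)
P('keys r b g w',g((8,136),(24,201),(69,128),(89,193)),.062)
```

```text
b2 [[521.1, 164.4], [524.4, 202.6], [560.4, 200.2], [556.9, 160.9]]
b2c [[540.1, 181.8]]
b1 [[589.9, 158.2], [592.6, 195.7], [629.5, 192.6], [626.1, 153.4]]
fixed L [[497.1, 207.4], [673.1, 189.6]]
fixed R [[499.4, 234.2], [675.4, 215.2]]
slide R [[491.5, 157.8], [667.8, 137.8]]
slide L [[489.6, 137.3], [666.0, 117.3]]
hub [[568.1, 56.1]]
knob [[574.0, -45.8]]
keys r b g w [[446.3, -105.1], [493.2, -105.9], [445.2, -58.8], [492.1, -55.2]]
```

>>> play_rows(rows=[{"linear":[0,0,0],"spin":1},{"linear":[-2.5,0.4,0],"spin":0},{"linear":[-2.45,0.35,0],"spin":0},{"linear":[0,0,3.5],"spin":0},{"linear":[0,0,3.5],"spin":0},{"linear":[0,0,3.5],"spin":0},{"linear":[0,0,2.5],"spin":0},{"linear":[0,0,1.4],"spin":0},{"linear":[0,0,0.9],"spin":0},{"linear":[0,0,0],"spin":0},{"linear":[0,0,0],"spin":0}])

```text
time: 13.32
tool_pos: [0.6105, 0.1735, 0.1439]
ee_rot: [3.142, 0.0, 3.036]
wrist_force: [0.5, -0.4, -0.1]
width: 0.0699
```

>>> play_rows(claw=3, rows=[{"linear":[0,0,0],"spin":0},{"linear":[0,0,0],"spin":0},{"linear":[0,0,0],"spin":0},{"linear":[0,0,0],"spin":0},{"linear":[0,0,0],"spin":0},{"linear":[0,0,0],"spin":0},{"linear":[0,0,0],"spin":0},{"linear":[0,0,0],"spin":0}])

```text
time: 13.98
tool_pos: [0.6106, 0.173, 0.1442]
ee_rot: [-3.141, 0.001, 3.036]
wrist_force: [-0.6, -1.5, 3.4]
width: 0.0397
```

>>> play_rows(rows=[{"linear":[0,0,-2],"spin":0},{"linear":[0,0,-3],"spin":0},{"linear":[0,0,-3.5],"spin":0},{"linear":[0,0,-3.5],"spin":0},{"linear":[-0.7,-3.2,0],"spin":0},{"linear":[-0.7,-3.2,0],"spin":0},{"linear":[-0.7,-3.2,0],"spin":0},{"linear":[-0.7,-3.2,0],"spin":0},{"linear":[-0.7,-3.2,0],"spin":0},{"linear":[-0.7,-3.2,0],"spin":0},{"linear":[-0.7,-3.2,0],"spin":0},{"linear":[-0.7,-3.2,0],"spin":0}])

```text
time: 14.98
tool_pos: [0.6391, -0.0881, 0.2625]
ee_rot: [3.141, -0.001, 3.037]
wrist_force: [0.9, 0.6, -1.3]
width: 0.0398
```

>>> play_rows(rows=[{"linear":[-0.7,-3.2,0],"spin":0},{"linear":[-0.6,-3.2,0],"spin":0},{"linear":[0,0,3.5],"spin":0},{"linear":[0,0,3.5],"spin":0},{"linear":[0,0,3.5],"spin":0},{"linear":[0,0,3.5],"spin":0},{"linear":[0,0,2.5],"spin":0},{"linear":[0,0,2],"spin":0},{"linear":[0,0,0],"spin":0},{"linear":[0,0,0],"spin":0}])

```text
time: 15.82
tool_pos: [0.6443, -0.1514, 0.0763]
ee_rot: [3.14, -0.004, 3.037]
wrist_force: [-1.2, -0.6, -0.2]
width: 0.0397
```

>>> play_rows(rows=[{"linear":[0,0,1.5],"spin":0},{"linear":[0,0,0.8],"spin":0},{"linear":[0,0,0.2],"spin":0},{"linear":[0,0,0],"spin":0}])

```text
time: 16.15
tool_pos: [0.6455, -0.1519, 0.0538]
ee_rot: [3.142, 0.0, 3.037]
wrist_force: [0.1, 0.4, -1.5]
width: 0.0397
```

>>> play_rows(rows=[{"linear":[0,0,0.2],"spin":0},{"linear":[0,0,0],"spin":0}])

```text
time: 16.32
tool_pos: [0.646, -0.1522, 0.0524]
ee_rot: [-3.141, 0.001, 3.037]
wrist_force: [0.2, -1.2, -0.7]
width: 0.0399
```

>>> play_rows(rows=[{"linear":[0,0,0.2],"spin":0},{"linear":[0,0,0.1],"spin":0},{"linear":[0,0,0],"spin":0}])

```text
time: 16.57
tool_pos: [0.6454, -0.152, 0.0484]
ee_rot: [-3.142, -0.0, 3.037]
wrist_force: [-0.3, -0.2, -0.8]
width: 0.0397
```

>>> play_rows(rows=[{"linear":[0,0,0.15],"spin":0},{"linear":[0,0,0],"spin":0}])

```text
time: 16.73
tool_pos: [0.6456, -0.1521, 0.0483]
ee_rot: [-3.141, 0.001, 3.037]
wrist_force: [-2.2, 1.3, 4.4]
width: 0.0399
```

>>> play_rows(claw=7, rows=[{"linear":[0,0,0],"spin":0},{"linear":[0,0,0],"spin":0},{"linear":[0,0,0],"spin":0},{"linear":[0,0,0],"spin":0},{"linear":[0,0,-3.5],"spin":0},{"linear":[0,0,-4],"spin":0},{"linear":[0,0,-4],"spin":0},{"linear":[0,0,-4],"spin":0},{"linear":[0,0,-4],"spin":0},{"linear":[0,0,-2],"spin":0},{"linear":[1.4,3.2,0],"spin":0},{"linear":[1.4,3.2,0],"spin":0}])

```text
time: 17.73
tool_pos: [0.6252, -0.0865, 0.2642]
ee_rot: [-3.141, 0.005, 3.033]
wrist_force: [0.8, 0.9, 0.1]
width: 0.0699
```

>>> play_rows(rows=[{"linear":[1.4,3.2,0],"spin":0},{"linear":[1.4,3.2,0],"spin":0},{"linear":[1.4,3.2,0],"spin":0},{"linear":[1.4,3.2,0],"spin":0},{"linear":[1.4,3.2,0],"spin":0},{"linear":[1.4,3.2,0],"spin":0},{"linear":[1.4,3.2,0],"spin":0},{"linear":[1.3,3.1,0],"spin":0},{"linear":[0,0,3],"spin":0},{"linear":[0,0,3],"spin":0},{"linear":[0,0,0],"spin":0},{"linear":[0,0,0],"spin":0}])

```text
time: 18.73
tool_pos: [0.5393, 0.1796, 0.1999]
ee_rot: [-3.14, -0.005, 3.037]
wrist_force: [0.6, 0.7, -0.2]
width: 0.0698
```

>>> play_rows(rows=[{"linear":[-0.1,0,2.5],"spin":0},{"linear":[0,0,2],"spin":0},{"linear":[0,0,1.1],"spin":0},{"linear":[0,0,0],"spin":0},{"linear":[0,0,0],"spin":0}])

```text
time: 19.15
tool_pos: [0.5423, 0.1794, 0.1472]
ee_rot: [3.141, 0.001, 3.036]
wrist_force: [0.7, 0.1, 0.7]
width: 0.07
```

>>> play_rows(claw=3, rows=[{"linear":[0,0,0],"spin":0},{"linear":[0,0,0],"spin":0},{"linear":[0,0,0],"spin":0},{"linear":[0,0,0],"spin":0},{"linear":[0,0,0],"spin":0},{"linear":[0,0,0],"spin":0},{"linear":[0,0,0],"spin":0},{"linear":[0,0,0],"spin":0}])

```text
time: 19.82
tool_pos: [0.5419, 0.1798, 0.1466]
ee_rot: [3.141, 0.001, 3.037]
wrist_force: [-0.1, -0.0, 2.3]
width: 0.0396
```

>>> play_rows(rows=[{"linear":[0,0.1,0],"spin":0},{"linear":[0,0.1,0],"spin":0},{"linear":[0,0,0],"spin":0},{"linear":[0,0,0],"spin":0}])

```text
time: 20.15
tool_pos: [0.5419, 0.1803, 0.1465]
ee_rot: [-3.139, 0.001, 3.036]
wrist_force: [-1.4, -5.5, 5.8]
width: 0.0398
```

>>> play_rows(rows=[{"linear":[0,0.1,0],"spin":0},{"linear":[0,0.1,0],"spin":0},{"linear":[0,0,0],"spin":0},{"linear":[0,0,0],"spin":0}])

```text
time: 20.48
tool_pos: [0.542, 0.1805, 0.1465]
ee_rot: [-3.135, 0.0, 3.035]
wrist_force: [-1.5, -9.8, 6.8]
width: 0.0395
```

>>> play_rows(rows=[{"linear":[0,-0.4,0],"spin":0},{"linear":[0,0,-2],"spin":0},{"linear":[0,0,-3],"spin":0},{"linear":[0,0,-3.5],"spin":0},{"linear":[0,0,-3.5],"spin":0},{"linear":[-1.2,-3.3,0],"spin":0},{"linear":[-1.2,-3.3,0],"spin":0},{"linear":[-1.2,-3.3,0],"spin":0},{"linear":[-1.2,-3.3,0],"spin":0},{"linear":[-1.2,-3.3,0],"spin":0},{"linear":[-1.2,-3.3,0],"spin":0},{"linear":[-1.2,-3.3,0],"spin":0}])

```text
time: 21.48
tool_pos: [0.6011, -0.0596, 0.2643]
ee_rot: [3.139, -0.002, 3.038]
wrist_force: [0.7, -0.3, -1.8]
width: 0.0392
```

>>> play_rows(rows=[{"linear":[-1.2,-3.3,0],"spin":0},{"linear":[-1.2,-3.3,0],"spin":0},{"linear":[-1.2,-3.3,0],"spin":0},{"linear":[-1.2,-3.3,0],"spin":0},{"linear":[-1.2,-3.3,0],"spin":0},{"linear":[0,0,3.5],"spin":0},{"linear":[0,0,3.5],"spin":0},{"linear":[0,0,3.5],"spin":0},{"linear":[0,0,3.5],"spin":0},{"linear":[0,0,3],"spin":0},{"linear":[0,0,2],"spin":0},{"linear":[0,0,0],"spin":0}])

```text
time: 22.48
tool_pos: [0.6392, -0.2266, 0.0668]
ee_rot: [3.135, -0.014, 3.037]
wrist_force: [-0.8, -0.3, -2.2]
width: 0.0399
```

>>> play_rows(rows=[{"linear":[0,0,0.5],"spin":0},{"linear":[0,0,0.5],"spin":0},{"linear":[0,0,0],"spin":0},{"linear":[0,0,0],"spin":0}])

```text
time: 22.82
tool_pos: [0.6443, -0.2295, 0.0677]
ee_rot: [-3.141, 0.003, 3.037]
wrist_force: [0.3, 0.3, -1.1]
width: 0.0401
```

>>> play_rows(rows=[{"linear":[0,0,0.8],"spin":0},{"linear":[0,0,0.7],"spin":0},{"linear":[0,0,0.1],"spin":0},{"linear":[0,0,0],"spin":0},{"linear":[0,0,0],"spin":0}])

```text
time: 23.23
tool_pos: [0.6438, -0.2293, 0.0504]
ee_rot: [-3.141, 0.001, 3.037]
wrist_force: [0.5, 0.1, 0.3]
width: 0.0396
```

>>> play_rows(rows=[{"linear":[0,0,0.15],"spin":0},{"linear":[0,0,0],"spin":0},{"linear":[0,0,0],"spin":0}])

```text
time: 23.48
tool_pos: [0.6438, -0.2292, 0.0504]
ee_rot: [-3.141, 0.002, 3.037]
wrist_force: [-1.2, 1.6, 5.4]
width: 0.0395
```

>>> play_rows(claw=7, rows=[{"linear":[0,0,0],"spin":0},{"linear":[0,0,0],"spin":0},{"linear":[0,0,0],"spin":0},{"linear":[0,0,0],"spin":0},{"linear":[0,0,-3.5],"spin":0},{"linear":[0,0,-4],"spin":0},{"linear":[0,0,-4],"spin":0},{"linear":[0,0,-4],"spin":0},{"linear":[0,0,-4],"spin":0},{"linear":[0,0,-3],"spin":0},{"linear":[2.5,-2.4,0],"spin":0},{"linear":[2.5,-2.4,0],"spin":0}])

```text
time: 24.48
tool_pos: [0.59, -0.2717, 0.2767]
ee_rot: [-3.139, 0.006, 3.04]
wrist_force: [-0.2, -0.5, -0.4]
width: 0.0699
```

>>> play_rows(rows=[{"linear":[2.5,-2.4,0],"spin":0},{"linear":[2.5,-2.5,0],"spin":0},{"linear":[2.5,-2.5,0],"spin":0},{"linear":[2.5,-2.5,0],"spin":7},{"linear":[0,0,0],"spin":7},{"linear":[0,0,0],"spin":7},{"linear":[0,0,0],"spin":7},{"linear":[0,0,0],"spin":7},{"linear":[0,0,0],"spin":7},{"linear":[0,0,0],"spin":7},{"linear":[0,0,0],"spin":7},{"linear":[0,0,0],"spin":7}])

```text
time: 25.48
tool_pos: [0.4786, -0.3597, 0.273]
ee_rot: [-3.141, -0.001, 1.931]
wrist_force: [0.1, 1.1, 0.5]
width: 0.0699
```

>>> play_rows(rows=[{"linear":[0,0,0],"spin":7},{"linear":[0,0,0],"spin":7},{"linear":[0,0,0],"spin":7},{"linear":[0,0,0],"spin":3},{"linear":[0,0,0],"spin":0},{"linear":[0,0,0],"spin":0}])

```text
time: 25.98
tool_pos: [0.4787, -0.3597, 0.2732]
ee_rot: [-3.141, -0.0, 1.52]
wrist_force: [-0.3, 0.3, -0.2]
width: 0.0701
```

Run:
```python
from h import *
R,t=pose();print(t,R.round(3).tolist(),np.round(robot.get_obs()['joint_positions'],2))
s=shot('wrist');print(s['C']);save(s,'w5.png')
for d in finder.silhouettes(s,'raw_1'):
    b=d['box'];print(d['conf'],np.round(b/np.array(.64)).astype(int))
    if d['conf']>.4: print(cv2.minAreaRect(np.argwhere(d['pixels'])[:,::-1].astype(np.float32)))
```

```text
[ 0.4787109  -0.35973328  0.27317643] [[0.051, 0.999, -0.0], [0.999, -0.051, 0.0], [0.0, -0.0, -1.0]] [-0.74  0.19  1.14 -0.    1.8  -0.69]
[ 0.48272058 -0.28041291  0.43868067]
0.77 [402 320  59  65]
((255.50770568847656, 204.5615234375), (40.43532180786133, 34.10955047607422), 82.87498474121094)
0.69 [100 141 107  65]
((64.65200805664062, 88.83600616455078), (38.728702545166016, 60.373844146728516), 79.69515228271484)
0.64 [412 198  60  56]
((264.1533203125, 126.08700561523438), (36.37071228027344, 34.95162582397461), 3.012787342071533)
```

View pics/w5.png

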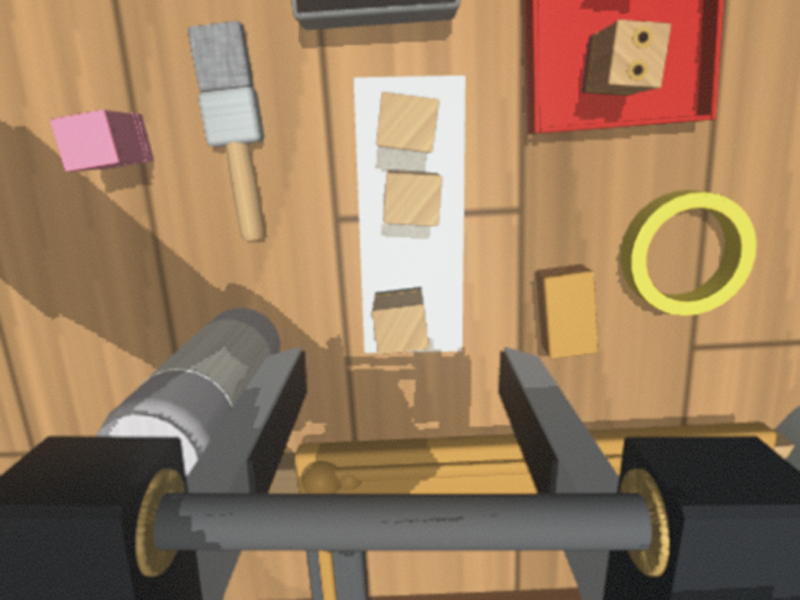

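Wrist view: plain raw blocks stand on the paper at (408,122), (413,199) and (400,328). The pink one at (100,140) is off the paper. One drilled block is upright in the tray at (640,55).

Run:
```python
from h import *
s=shot('wrist');k=.64
def B(n,a):
    p=w(s,[(x*k,y*k) for x,y in a],.056)*1000;c=p.mean(0)
    ex=(p[1]+p[2]-p[0]-p[3])/2;ey=(p[3]+p[2]-p[0]-p[1])/2
    print(n,c.round(1),'h',np.linalg.norm(ex).round(1),np.degrees(np.arctan2(ex[1],ex[0])).round(1),'v',np.linalg.norm(ey).round(1),np.degrees(np.arctan2(-ey[0]*-1,-ey[1]*1)).round(1))
B('A',[(383,92),(439,98),(434,153),(377,147)])
B('B',[(387,173),(441,174),(440,228),(384,225)])
B('C',[(372,307),(425,304),(428,351),(374,353)])
save(s,'w5c.png',(225,45,300,235))
```

```text
A [ 488.2 -264.3] h 38.9 -8.7 v 36.2 -8.7
B [ 489. -317.] h 39.1 -5.0 v 37.3 -4.8
C [ 474.6 -412.9] h 40.6 -0.1 v 37.3 -0.1
```

View pics/w5c.png

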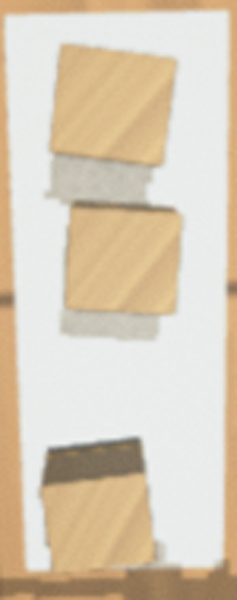

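>>> play_rows(claw=7, rows=[{"linear":[3.2,0.15,0],"spin":0},{"linear":[3.2,0.15,0],"spin":0},{"linear":[3.2,0.15,0],"spin":0},{"linear":[0,0,3.8],"spin":5.8},{"linear":[0,0,3.8],"spin":0},{"linear":[0,0,3.8],"spin":0},{"linear":[0,0,3.8],"spin":0},{"linear":[0,0,3.5],"spin":0},{"linear":[0,0,2.5],"spin":0},{"linear":[0,0,1.3],"spin":0},{"linear":[0,0,0],"spin":0},{"linear":[0,0,0],"spin":0}])

```text
time: 27.13
tool_pos: [0.488, -0.2639, 0.048]
ee_rot: [-3.14, -0.001, 1.418]
wrist_force: [1.0, -0.0, 0.3]
width: 0.0701
```

>>> play_rows(claw=3, rows=[{"linear":[0,0,0.3],"spin":0},{"linear":[0,0,0],"spin":0},{"linear":[0,0,0],"spin":0},{"linear":[0,0,0],"spin":0},{"linear":[0,0,0],"spin":0},{"linear":[0,0,0],"spin":0},{"linear":[0,0,0],"spin":0},{"linear":[0,0,0],"spin":0},{"linear":[0,0,-2],"spin":0},{"linear":[0,0,-4],"spin":0},{"linear":[0,0,-4],"spin":0},{"linear":[0,0,-4],"spin":0}])

```text
time: 28.13
tool_pos: [0.4877, -0.2635, 0.1855]
ee_rot: [-3.139, -0.002, 1.417]
wrist_force: [1.5, -0.9, -1.4]
width: 0.0397
```

>>> play_rows(rows=[{"linear":[0,0,-4],"spin":0},{"linear":[0,0,-3],"spin":0},{"linear":[3.4,0.6,0],"spin":0},{"linear":[3.4,0.6,0],"spin":0},{"linear":[3.4,0.6,0],"spin":0},{"linear":[3.4,0.6,0],"spin":0},{"linear":[3.4,0.6,0],"spin":0},{"linear":[3.4,0.6,0],"spin":0},{"linear":[3.4,0.6,0],"spin":0},{"linear":[3.4,0.6,0],"spin":0},{"linear":[3.4,0.6,0],"spin":0},{"linear":[3.4,0.6,0],"spin":0}])

```text
time: 29.13
tool_pos: [0.5998, 0.0646, 0.2544]
ee_rot: [-3.14, 0.0, 1.417]
wrist_force: [0.5, -0.6, -1.1]
width: 0.0393
```

>>> play_rows(rows=[{"linear":[3.4,0.6,0],"spin":0},{"linear":[3.4,0.6,0],"spin":0},{"linear":[3.4,0.6,0],"spin":-5},{"linear":[0,0,0],"spin":-7},{"linear":[0,0,0],"spin":-7},{"linear":[0,0,0],"spin":-7},{"linear":[0,0,0],"spin":-7},{"linear":[0,0,0],"spin":-7},{"linear":[0,0,0],"spin":-7},{"linear":[0,0,0],"spin":-7},{"linear":[0,0,0],"spin":-7},{"linear":[0,0,0],"spin":-7}])

```text
time: 30.13
tool_pos: [0.6329, 0.1609, 0.254]
ee_rot: [-3.141, -0.002, 2.61]
wrist_force: [-0.6, -0.2, -0.8]
width: 0.0396
```

>>> play_rows(rows=[{"linear":[0,0,0],"spin":-7},{"linear":[0,0,0],"spin":-7},{"linear":[0,0,0],"spin":-7},{"linear":[0,0,0],"spin":-3.8},{"linear":[0,0,0],"spin":0},{"linear":[0,0,0],"spin":0}])

```text
time: 30.63
tool_pos: [0.6329, 0.1608, 0.2544]
ee_rot: [-3.141, -0.001, 3.035]
wrist_force: [-0.2, 0.1, -1.9]
width: 0.0394
```

```bash
cat >> h.py <<'E'
def togo(x,y,yawdeg=None):
    R,t=pose();d=R.T@np.array([x-t[0],y-t[1],0])*100
    yw=np.degrees(np.arctan2(R[1,0],R[0,0]))
    print('tcp',t.round(4),'yaw',yw.round(2),'dx,dy cm',d.round(2)[:2],'spin',None if yawdeg is None else round(yw-yawdeg,2))
E
python3 -c "
from h import *
togo(.6321,.1656,174.0)"
```

```text
tcp [0.6329 0.1608 0.2544] yaw 173.89 dx,dy cm [0.13 0.47] spin -0.11
```

>>> play_rows(rows=[{"linear":[0.1,0.4,0],"spin":0},{"linear":[0,0,3],"spin":0},{"linear":[0,0,3],"spin":0},{"linear":[0,0,2.5],"spin":0},{"linear":[0,0,1.5],"spin":0},{"linear":[0,0,0.4],"spin":0},{"linear":[0,0,0],"spin":0},{"linear":[0,0,0],"spin":0}])

```text
time: 31.3
tool_pos: [0.633, 0.1651, 0.1525]
ee_rot: [3.141, 0.002, 3.036]
wrist_force: [0.0, 0.0, -0.8]
width: 0.0396
```

>>> play_rows(rows=[{"linear":[0,0,0.2],"spin":0},{"linear":[0,0,0.2],"spin":0},{"linear":[0,0,0],"spin":0}])

```text
time: 31.55
tool_pos: [0.633, 0.1649, 0.1484]
ee_rot: [3.141, 0.002, 3.037]
wrist_force: [0.6, 0.1, -1.6]
width: 0.0403
```

>>> play_rows(rows=[{"linear":[0,0,0.2],"spin":0},{"linear":[0,0,0.1],"spin":0},{"linear":[0,0,0],"spin":0},{"linear":[0,0,0],"spin":0}])

```text
time: 31.88
tool_pos: [0.6332, 0.1649, 0.1464]
ee_rot: [3.141, 0.003, 3.037]
wrist_force: [-0.5, -1.3, 6.6]
width: 0.0399
```

>>> play_rows(rows=[{"linear":[0,0,0.1],"spin":0},{"linear":[0,0,0],"spin":0},{"linear":[0,0,0],"spin":0}])

```text
time: 32.13
tool_pos: [0.6332, 0.1649, 0.1464]
ee_rot: [3.141, 0.003, 3.037]
wrist_force: [-1.1, -1.3, 7.3]
width: 0.0397
```

>>> play_rows(rows=[{"linear":[0,0.15,0],"spin":0},{"linear":[0,0.15,0],"spin":0},{"linear":[0,0.15,0],"spin":0},{"linear":[0,0.1,0],"spin":0},{"linear":[0,0,0],"spin":0},{"linear":[0,0,0],"spin":0}])

```text
time: 32.63
tool_pos: [0.6344, 0.1689, 0.1464]
ee_rot: [-3.14, 0.005, 3.036]
wrist_force: [-0.2, -4.2, 7.3]
width: 0.0398
```

>>> play_rows(rows=[{"linear":[0,0.1,0],"spin":0},{"linear":[0,0.1,0],"spin":0},{"linear":[0,0,0],"spin":0},{"linear":[0,0,0],"spin":0}])

```text
time: 32.97
tool_pos: [0.6347, 0.1706, 0.1465]
ee_rot: [-3.14, 0.005, 3.036]
wrist_force: [0.0, -3.2, 8.3]
width: 0.0396
```

>>> play_rows(rows=[{"linear":[0,0.1,0],"spin":0},{"linear":[0,0.1,0],"spin":0},{"linear":[0,0,0],"spin":0},{"linear":[0,0,0],"spin":0}])

```text
time: 33.3
tool_pos: [0.6348, 0.1707, 0.1465]
ee_rot: [-3.136, 0.005, 3.035]
wrist_force: [-0.4, -8.0, 9.0]
width: 0.0396
```

>>> play_rows(rows=[{"linear":[0,0.1,0],"spin":0},{"linear":[0,0.1,0],"spin":0},{"linear":[0,0,0],"spin":0},{"linear":[0,0,0],"spin":0}])

```text
time: 33.63
tool_pos: [0.6348, 0.1709, 0.1466]
ee_rot: [-3.133, 0.004, 3.034]
wrist_force: [-2.4, -11.1, 10.1]
width: 0.0401
```

>>> play_rows(claw=6, rows=[{"linear":[0,0,0],"spin":0},{"linear":[0,0,0],"spin":0},{"linear":[0,0,0],"spin":0},{"linear":[0,0,0],"spin":0},{"linear":[0,-0.3,-2],"spin":0},{"linear":[0,0,-3.5],"spin":0},{"linear":[0,0,-3.5],"spin":0},{"linear":[0,0,-3.5],"spin":0},{"linear":[0.7,-3.5,0],"spin":0},{"linear":[0.7,-3.5,0],"spin":0},{"linear":[0.7,-3.5,0],"spin":0},{"linear":[0.7,-3.5,0],"spin":0}])

```text
time: 34.63
tool_pos: [0.5903, 0.0367, 0.268]
ee_rot: [3.141, -0.0, 3.039]
wrist_force: [-0.2, -0.2, -0.6]
width: 0.0599
```

>>> play_rows(rows=[{"linear":[0.7,-3.5,0],"spin":0},{"linear":[0.7,-3.5,0],"spin":0},{"linear":[0.7,-3.5,0],"spin":0},{"linear":[0.7,-3.5,0],"spin":0},{"linear":[0.7,-3.5,0],"spin":0},{"linear":[0.7,-3.5,0],"spin":0},{"linear":[0.7,-3.5,0],"spin":0},{"linear":[0.7,-3.5,0],"spin":0},{"linear":[0.7,-3.5,0],"spin":0},{"linear":[0.7,-3.5,0],"spin":0},{"linear":[0.7,-3.5,0],"spin":7},{"linear":[0,0,0],"spin":7}])

```text
time: 35.63
tool_pos: [0.4718, -0.3429, 0.2668]
ee_rot: [-3.14, -0.002, 2.78]
wrist_force: [-0.1, 0.6, 0.0]
width: 0.0601
```

>>> play_rows(claw=7, rows=[{"linear":[0,0,0],"spin":7},{"linear":[0,0,0],"spin":7},{"linear":[0,0,0],"spin":7},{"linear":[0,0,0],"spin":7},{"linear":[0,0,0],"spin":7},{"linear":[0,0,0],"spin":7},{"linear":[0,0,0],"spin":7},{"linear":[0,0,0],"spin":7},{"linear":[0,0,0],"spin":7},{"linear":[0,0,0],"spin":7},{"linear":[0,0,0],"spin":5},{"linear":[0,0,0],"spin":0}])

```text
time: 36.63
tool_pos: [0.4744, -0.3373, 0.2678]
ee_rot: [-3.141, -0.001, 1.483]
wrist_force: [-0.4, 0.0, -0.5]
width: 0.0701
```

Run:
```python
from h import *
togo(.489,-.317,85)
s=shot('wrist');save(s,'w6.png',(160,30,380,195))
for d in finder.silhouettes(s,'raw_1'):
    b=d['box'];print(d['conf'],np.round(w(s,[b[:2]],.056)*1000).tolist(),np.round(b))
print('expect',proj(s,[[.489,-.317,.056],[.475,-.413,.056]]))
```

```text
tcp [ 0.4744 -0.3373  0.2678] yaw 84.97 dx,dy cm [2.15 1.28] spin -0.03
0.82 [[490.0, -312.0]] [269. 144.  39.  34.]
0.81 [[276.0, -267.0]] [ 71. 120.  67.  45.]
0.8 [[477.0, -403.0]] [264. 222.  41.  48.]
expect [[268.63965036 148.64716633]
 [263.23518873 229.90492892]]
```

View pics/w6.png

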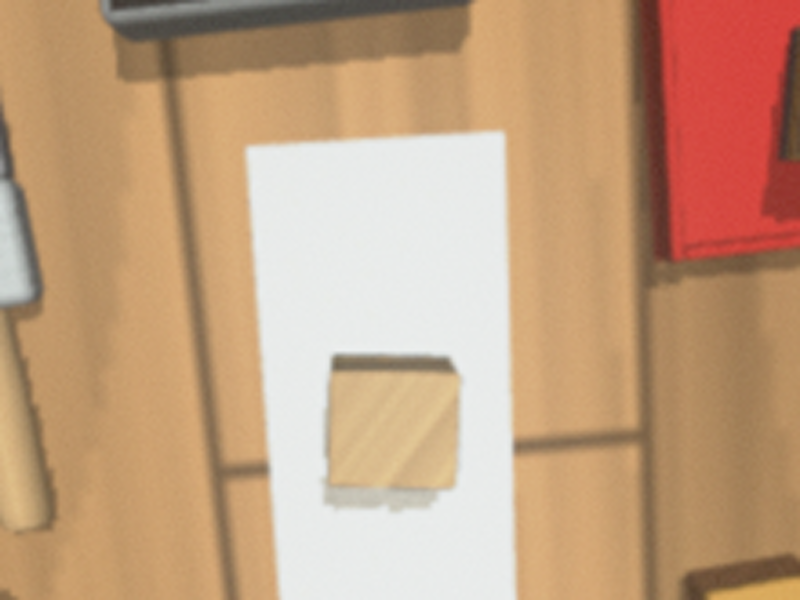

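Raw B is as expected at crop (394,430), square with the tool.

>>> play_rows(rows=[{"linear":[2.15,1.3,0],"spin":0},{"linear":[0,0,3.8],"spin":0},{"linear":[0,0,3.8],"spin":0},{"linear":[0,0,3.8],"spin":0},{"linear":[0,0,3.8],"spin":0},{"linear":[0,0,3.5],"spin":0},{"linear":[0,0,2.3],"spin":0},{"linear":[0,0,1.3],"spin":0},{"linear":[0,0,0],"spin":0},{"linear":[0,0,0],"spin":0}])

```text
time: 37.57
tool_pos: [0.4891, -0.3177, 0.0458]
ee_rot: [3.142, -0.0, 1.484]
wrist_force: [0.4, -0.0, 1.0]
width: 0.07
```

>>> play_rows(claw=3, rows=[{"linear":[0,0,0],"spin":0},{"linear":[0,0,0],"spin":0},{"linear":[0,0,0],"spin":0},{"linear":[0,0,0],"spin":0},{"linear":[0,0,0],"spin":0},{"linear":[0,0,0],"spin":0},{"linear":[0,0,0],"spin":0},{"linear":[0,0,0],"spin":0},{"linear":[0,0,0],"spin":0}])

```text
time: 38.32
tool_pos: [0.4891, -0.3181, 0.0465]
ee_rot: [3.141, 0.001, 1.483]
wrist_force: [-1.4, -0.8, 5.1]
width: 0.0399
```

>>> play_rows(rows=[{"linear":[0,0,-2],"spin":0},{"linear":[0,0,-4],"spin":0},{"linear":[0,0,-4],"spin":0},{"linear":[0,0,-4],"spin":0},{"linear":[0,0,-4],"spin":0},{"linear":[0,0,-3],"spin":0},{"linear":[3.3,0.34,0],"spin":0},{"linear":[3.3,0.34,0],"spin":0},{"linear":[3.3,0.34,0],"spin":0},{"linear":[3.3,0.34,0],"spin":0},{"linear":[3.3,0.34,0],"spin":0},{"linear":[3.3,0.34,0],"spin":0}])

```text
time: 39.32
tool_pos: [0.5263, -0.1203, 0.2542]
ee_rot: [-3.14, -0.001, 1.483]
wrist_force: [-0.2, -0.7, -1.5]
width: 0.0394
```

>>> play_rows(rows=[{"linear":[3.3,0.34,0],"spin":0},{"linear":[3.3,0.34,0],"spin":0},{"linear":[3.3,0.34,0],"spin":0},{"linear":[3.3,0.34,0],"spin":0},{"linear":[3.3,0.34,0],"spin":0},{"linear":[3.3,0.34,0],"spin":0},{"linear":[3.3,0.34,0],"spin":0},{"linear":[3.3,0.34,0],"spin":0},{"linear":[3.3,0.34,0],"spin":-5},{"linear":[0,0,0],"spin":-7},{"linear":[0,0,0],"spin":-7},{"linear":[0,0,0],"spin":-7}])

```text
time: 40.32
tool_pos: [0.5825, 0.1722, 0.2535]
ee_rot: [-3.139, -0.001, 1.945]
wrist_force: [0.3, -0.5, -1.3]
width: 0.0401
```

>>> play_rows(rows=[{"linear":[0,0,0],"spin":-7},{"linear":[0,0,0],"spin":-7},{"linear":[0,0,0],"spin":-7},{"linear":[0,0,0],"spin":-7},{"linear":[0,0,0],"spin":-7},{"linear":[0,0,0],"spin":-7},{"linear":[0,0,0],"spin":-7},{"linear":[0,0,0],"spin":-7},{"linear":[0,0,0],"spin":-7},{"linear":[0,0,0],"spin":0},{"linear":[0,0,0],"spin":0}])

```text
time: 41.23
tool_pos: [0.5826, 0.1711, 0.2543]
ee_rot: [-3.141, -0.002, 3.034]
wrist_force: [-0.8, 0.9, -0.3]
width: 0.0394
```

```bash
python3 -c "
from h import *
togo(.5825,.1718,174.0)"
```

```text
tcp [0.5826 0.1711 0.2543] yaw 173.82 dx,dy cm [0.02 0.06] spin -0.18
```

>>> play_rows(rows=[{"linear":[0,0,3],"spin":0},{"linear":[0,0,3],"spin":0},{"linear":[0,0,2.5],"spin":0},{"linear":[0,0,1.5],"spin":0},{"linear":[0,0,0.4],"spin":0},{"linear":[0,0,0.2],"spin":0},{"linear":[0,0,0],"spin":0},{"linear":[0,0,0],"spin":0}])

```text
time: 41.9
tool_pos: [0.5838, 0.1713, 0.1512]
ee_rot: [3.141, 0.003, 3.036]
wrist_force: [0.1, 0.8, -1.1]
width: 0.0401
```

>>> play_rows(rows=[{"linear":[0,0,0.2],"spin":0},{"linear":[0,0,0.1],"spin":0},{"linear":[0,0,0],"spin":0},{"linear":[0,0,0],"spin":0}])

```text
time: 42.23
tool_pos: [0.583, 0.1711, 0.1468]
ee_rot: [3.142, 0.001, 3.037]
wrist_force: [0.5, -0.7, -1.3]
width: 0.0396
```

>>> play_rows(rows=[{"linear":[0,0,0.2],"spin":0},{"linear":[0,0,0],"spin":0},{"linear":[0,0,0],"spin":0}])

```text
time: 42.48
tool_pos: [0.5832, 0.1711, 0.1465]
ee_rot: [3.141, 0.002, 3.037]
wrist_force: [-2.8, -0.2, 5.7]
width: 0.0395
```

>>> play_rows(rows=[{"linear":[0,0,0.1],"spin":0},{"linear":[0,0,0],"spin":0},{"linear":[0,0,0],"spin":0}])

```text
time: 42.73
tool_pos: [0.5832, 0.1711, 0.1465]
ee_rot: [3.141, 0.003, 3.037]
wrist_force: [-3.2, -1.2, 8.5]
width: 0.0398
```

Seated. Now I'll push it to the fixed jaw (expected y≈0.1758).

>>> play_rows(rows=[{"linear":[0,0.15,0],"spin":0},{"linear":[0,0.15,0],"spin":0},{"linear":[0,0.1,0],"spin":0},{"linear":[0,0.1,0],"spin":0},{"linear":[0,0.1,0],"spin":0},{"linear":[0,0,0],"spin":0},{"linear":[0,0,0],"spin":0}])

```text
time: 43.32
tool_pos: [0.585, 0.1758, 0.1466]
ee_rot: [-3.14, 0.005, 3.036]
wrist_force: [-0.2, -4.1, 7.8]
width: 0.04
```

>>> play_rows(rows=[{"linear":[0,0.1,0],"spin":0},{"linear":[0,0.1,0],"spin":0},{"linear":[0,0,0],"spin":0},{"linear":[0,0,0],"spin":0}])

```text
time: 43.65
tool_pos: [0.585, 0.176, 0.1466]
ee_rot: [-3.137, 0.005, 3.035]
wrist_force: [-2.1, -8.2, 8.0]
width: 0.0399
```

>>> play_rows(claw=6, rows=[{"linear":[0,0,0],"spin":0},{"linear":[0,0,0],"spin":0},{"linear":[0,0,0],"spin":0},{"linear":[0,0,0],"spin":0},{"linear":[0,-0.3,-2],"spin":0},{"linear":[0,0,-3.5],"spin":0},{"linear":[0,0,-3.5],"spin":0},{"linear":[0,0,-3.5],"spin":0},{"linear":[0.3,-3.5,0],"spin":0},{"linear":[0.3,-3.5,0],"spin":0},{"linear":[0.3,-3.5,0],"spin":0},{"linear":[0.3,-3.5,0],"spin":0}])

```text
time: 44.65
tool_pos: [0.5564, 0.0375, 0.2682]
ee_rot: [3.141, -0.0, 3.038]
wrist_force: [0.4, -0.1, 0.3]
width: 0.0599
```

>>> play_rows(rows=[{"linear":[0.3,-3.5,0],"spin":0},{"linear":[0.3,-3.5,0],"spin":0},{"linear":[0.3,-3.5,0],"spin":0},{"linear":[0.3,-3.5,0],"spin":0},{"linear":[0.3,-3.5,0],"spin":0},{"linear":[0.3,-3.5,0],"spin":0},{"linear":[0.3,-3.5,0],"spin":0},{"linear":[0.3,-3.5,0],"spin":0},{"linear":[0.3,-3.5,0],"spin":0},{"linear":[0.3,-3.5,0],"spin":0},{"linear":[0.3,-3.5,0],"spin":7},{"linear":[0,0,0],"spin":7}])

```text
time: 45.65
tool_pos: [0.4819, -0.3468, 0.2666]
ee_rot: [-3.14, -0.002, 2.78]
wrist_force: [-0.6, 1.6, -0.4]
width: 0.0597
```

>>> play_rows(claw=7, rows=[{"linear":[0,0,0],"spin":7},{"linear":[0,0,0],"spin":7},{"linear":[0,0,0],"spin":7},{"linear":[0,0,0],"spin":7},{"linear":[0,0,0],"spin":7},{"linear":[0,0,0],"spin":7},{"linear":[0,0,0],"spin":7},{"linear":[0,0,0],"spin":7},{"linear":[0,0,0],"spin":7},{"linear":[0,0,0],"spin":7},{"linear":[0,0,0],"spin":0},{"linear":[0,0,0],"spin":0}])

```text
time: 46.65
tool_pos: [0.4839, -0.3411, 0.268]
ee_rot: [-3.141, -0.001, 1.574]
wrist_force: [-0.2, 0.6, 0.6]
width: 0.0703
```

Run:
```python
from h import *
togo(.4755,-.413,93)
s=shot('wrist');save(s,'w7.png',(170,80,370,230))
for d in finder.silhouettes(s,'raw_1'):
    b=d['box'];print(d['conf'],np.round(w(s,[b[:2]],.056)*1000).tolist(),np.round(b))
print('expect',proj(s,[[.4755,-.413,.056]]),(proj(s,[[.4755,-.413,.056]])-[170,80])*4)
```

```text
tcp [ 0.4839 -0.3411  0.268 ] yaw 90.2 dx,dy cm [-7.19 -0.86] spin -2.8
0.92 [[274.0, -264.0]] [62. 97. 68. 40.]
0.85 [[473.0, -405.0]] [248. 221.  39.  43.]
expect [[249.73645845 226.96797431]] [[318.94583378 587.87189722]]
```

View pics/w7.png

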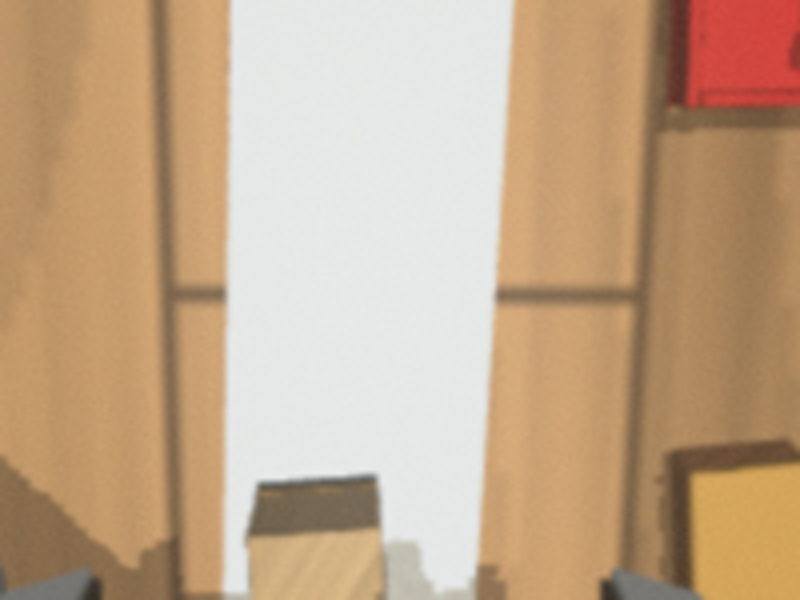

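Run:
```python
from h import *
s=shot('top');k=.64
print(w(s,[(636*k,438*k)],.19),w(s,[(605*k,430*k)],.0))
for d in finder.silhouettes(s,'spray_can'): print(d['conf'],d['box'])
togo(.4755,-.413,93.5)
```

```text
[[ 0.33752113 -0.43241761]] [[ 0.33547919 -0.44363934]]
0.85 [387.6, 274.3, 30.5, 23.4]
tcp [ 0.4838 -0.3413  0.2684] yaw 90.09 dx,dy cm [-7.17 -0.84] spin -3.41
```

>>> play_rows(rows=[{"linear":[-3.6,-0.4,0],"spin":0},{"linear":[-3.6,-0.45,0],"spin":-3.4},{"linear":[0,0,3.8],"spin":0},{"linear":[0,0,3.8],"spin":0},{"linear":[0,0,3.8],"spin":0},{"linear":[0,0,3.8],"spin":0},{"linear":[0,0,3.5],"spin":0},{"linear":[0,0,2.3],"spin":0},{"linear":[0,0,1.3],"spin":0},{"linear":[0,0,0],"spin":0},{"linear":[0,0,0],"spin":0}])

```text
time: 47.77
tool_pos: [0.4754, -0.4135, 0.0458]
ee_rot: [3.142, 0.0, 1.63]
wrist_force: [0.1, 0.8, -0.6]
width: 0.07
```

>>> play_rows(claw=3, rows=[{"linear":[0,0,0],"spin":0},{"linear":[0,0,0],"spin":0},{"linear":[0,0,0],"spin":0},{"linear":[0,0,0],"spin":0},{"linear":[0,0,0],"spin":0},{"linear":[0,0,0],"spin":0},{"linear":[0,0,0],"spin":0},{"linear":[0,0,0],"spin":0},{"linear":[0,0,0],"spin":0}])

```text
time: 48.52
tool_pos: [0.4755, -0.4138, 0.0466]
ee_rot: [3.141, 0.001, 1.63]
wrist_force: [-0.7, 0.5, 6.0]
width: 0.0395
```

```bash
python3 -c "
from h import *
togo(.5328,.1770,174.0)"
```

```text
tcp [ 0.4755 -0.4138  0.0466] yaw 93.4 dx,dy cm [58.63  9.22] spin -80.6
```

>>> play_rows(rows=[{"linear":[0,0,-2],"spin":0},{"linear":[0,0,-4],"spin":0},{"linear":[0,0,-4],"spin":0},{"linear":[0,0,-4],"spin":0},{"linear":[0,0,-4],"spin":0},{"linear":[0,0,-3],"spin":0},{"linear":[3.45,0.54,0],"spin":0},{"linear":[3.45,0.54,0],"spin":0},{"linear":[3.45,0.54,0],"spin":0},{"linear":[3.45,0.54,0],"spin":0},{"linear":[3.45,0.54,0],"spin":0},{"linear":[3.45,0.54,0],"spin":0}])

```text
time: 49.52
tool_pos: [0.4949, -0.203, 0.2541]
ee_rot: [-3.14, -0.001, 1.63]
wrist_force: [0.9, -0.0, 0.1]
width: 0.0398
```

>>> play_rows(rows=[{"linear":[3.45,0.54,0],"spin":0},{"linear":[3.45,0.54,0],"spin":0},{"linear":[3.45,0.54,0],"spin":0},{"linear":[3.45,0.54,0],"spin":0},{"linear":[3.45,0.54,0],"spin":0},{"linear":[3.45,0.54,0],"spin":0},{"linear":[3.45,0.54,0],"spin":0},{"linear":[3.45,0.54,0],"spin":0},{"linear":[3.45,0.54,0],"spin":0},{"linear":[3.45,0.54,0],"spin":0},{"linear":[3.45,0.54,0],"spin":-3.6},{"linear":[0,0,0],"spin":-7}])

```text
time: 50.52
tool_pos: [0.5313, 0.1836, 0.2534]
ee_rot: [-3.14, -0.004, 1.826]
wrist_force: [0.4, -1.1, -1.9]
width: 0.0398
```

>>> play_rows(rows=[{"linear":[0,0,0],"spin":-7},{"linear":[0,0,0],"spin":-7},{"linear":[0,0,0],"spin":-7},{"linear":[0,0,0],"spin":-7},{"linear":[0,0,0],"spin":-7},{"linear":[0,0,0],"spin":-7},{"linear":[0,0,0],"spin":-7},{"linear":[0,0,0],"spin":-7},{"linear":[0,0,0],"spin":-7},{"linear":[0,0,0],"spin":-7},{"linear":[0,0,0],"spin":0},{"linear":[0,0,0],"spin":0}])

```text
time: 51.52
tool_pos: [0.5318, 0.1776, 0.2544]
ee_rot: [-3.141, -0.002, 3.034]
wrist_force: [-0.2, 0.2, -0.9]
width: 0.0394
```

```bash
python3 -c "
from h import *
togo(.5328,.1770,174.0)"
```

```text
tcp [0.5318 0.1776 0.2544] yaw 173.82 dx,dy cm [-0.1  -0.05] spin -0.18
```

>>> play_rows(rows=[{"linear":[-0.1,-0.1,3],"spin":0},{"linear":[0,0,3],"spin":0},{"linear":[0,0,2.5],"spin":0},{"linear":[0,0,1.5],"spin":0},{"linear":[0,0,0.4],"spin":0},{"linear":[0,0,0.2],"spin":0},{"linear":[0,0,0],"spin":0},{"linear":[0,0,0.3],"spin":0},{"linear":[0,0,0],"spin":0},{"linear":[0,0,0],"spin":0}])

```text
time: 52.35
tool_pos: [0.5336, 0.1766, 0.1476]
ee_rot: [3.141, 0.002, 3.036]
wrist_force: [0.3, 0.7, -1.2]
width: 0.0399
```

>>> play_rows(rows=[{"linear":[0,0,0.2],"spin":0},{"linear":[0,0,0],"spin":0},{"linear":[0,0,0.1],"spin":0},{"linear":[0,0,0],"spin":0},{"linear":[0,0,0],"spin":0}])

```text
time: 52.77
tool_pos: [0.5338, 0.1766, 0.1465]
ee_rot: [3.141, 0.004, 3.037]
wrist_force: [-2.3, -0.5, 8.0]
width: 0.0399
```

>>> play_rows(rows=[{"linear":[0,0.15,0],"spin":0},{"linear":[0,0.15,0],"spin":0},{"linear":[0,0.1,0],"spin":0},{"linear":[0,0.1,0],"spin":0},{"linear":[0,0,0],"spin":0},{"linear":[0,0,0],"spin":0}])

```text
time: 53.27
tool_pos: [0.5351, 0.1803, 0.1466]
ee_rot: [-3.14, 0.005, 3.036]
wrist_force: [-1.0, -3.7, 6.7]
width: 0.0401
```

>>> play_rows(rows=[{"linear":[0,0.1,0],"spin":0},{"linear":[0,0.1,0],"spin":0},{"linear":[0,0,0],"spin":0},{"linear":[0,0,0],"spin":0}])

```text
time: 53.6
tool_pos: [0.5352, 0.1812, 0.1466]
ee_rot: [-3.138, 0.005, 3.035]
wrist_force: [-1.9, -5.2, 8.2]
width: 0.0396
```

>>> play_rows(rows=[{"linear":[0,0.1,0],"spin":0},{"linear":[0,0.1,0],"spin":0},{"linear":[0,0,0],"spin":0},{"linear":[0,0,0],"spin":0}])

```text
time: 53.93
tool_pos: [0.5352, 0.1814, 0.1467]
ee_rot: [-3.134, 0.005, 3.035]
wrist_force: [-2.1, -10.5, 8.5]
width: 0.0399
```

>>> play_rows(claw=6, rows=[{"linear":[0,0,0],"spin":0},{"linear":[0,0,0],"spin":0},{"linear":[0,0,0],"spin":0},{"linear":[0,0,0],"spin":0},{"linear":[0,-0.3,-2],"spin":0},{"linear":[0,0,-3.5],"spin":0},{"linear":[0,0,-3.5],"spin":0},{"linear":[0,0,-3.5],"spin":0},{"linear":[0,0,-3],"spin":0},{"linear":[0,0,0],"spin":0},{"linear":[0,0,0],"spin":0},{"linear":[0,0,0],"spin":0}])

```text
time: 54.93
tool_pos: [0.5333, 0.1827, 0.2971]
ee_rot: [-3.141, -0.002, 3.037]
wrist_force: [0.3, -1.1, 0.0]
width: 0.06
```

Run:
```python
from h import *
togo(.5728,-.06,94)
s=shot('wrist');save(s,'w8.png',(80,50,430,312))
s=shot('top');save(s,'t8.png',(60,90,380,330))
```

```text
tcp [0.5333 0.1827 0.2971] yaw 174.02 dx,dy cm [ -6.46 -23.72] spin 80.02
```

View pics/w8.png

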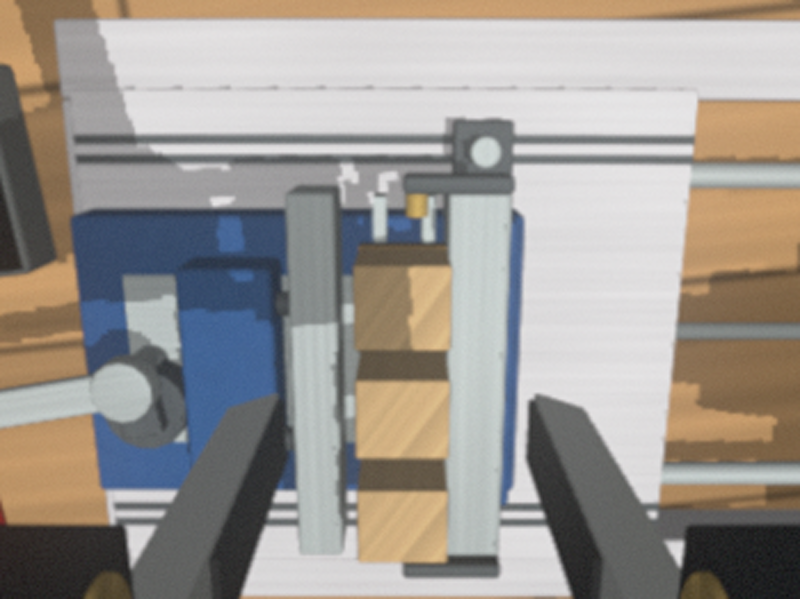

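Three raw blocks stand in a row in the vise at crop (402,305), (402,418) and (402,525), all against the fixed jaw edge (x≈449). Now I'll close the lever.

>>> play_rows(claw=4.5, rows=[{"linear":[-0.95,-3.34,0],"spin":0},{"linear":[-0.95,-3.34,0],"spin":0},{"linear":[-0.95,-3.34,0],"spin":0},{"linear":[-0.95,-3.34,0],"spin":0},{"linear":[-0.95,-3.34,0],"spin":0},{"linear":[-0.95,-3.34,0],"spin":0},{"linear":[-0.95,-3.34,0],"spin":3},{"linear":[0,0,0],"spin":7},{"linear":[0,0,0],"spin":7},{"linear":[0,0,0],"spin":7},{"linear":[0,0,0],"spin":7},{"linear":[0,0,0],"spin":7}])

```text
time: 56.03
tool_pos: [0.5747, -0.0571, 0.2959]
ee_rot: [-3.139, -0.004, 2.367]
wrist_force: [0.1, -0.7, 0.5]
width: 0.045
```

>>> play_rows(rows=[{"linear":[0,0,0],"spin":7},{"linear":[0,0,0],"spin":7},{"linear":[0,0,0],"spin":7},{"linear":[0,0,0],"spin":7},{"linear":[0,0,0],"spin":7},{"linear":[0,0,0],"spin":7},{"linear":[0,0,4],"spin":0},{"linear":[0,0,4],"spin":0},{"linear":[0,0,0],"spin":0},{"linear":[0,0,0],"spin":0}])

```text
time: 56.87
tool_pos: [0.5723, -0.0564, 0.2129]
ee_rot: [-3.13, -0.003, 1.641]
wrist_force: [-0.1, 0.3, 0.8]
width: 0.0449
```

Run:
```python
from h import *
togo(.5755,-.057,94)
s=shot('wrist')
hsv=cv2.cvtColor(s['frame'],cv2.COLOR_RGB2HSV)
c=proj(s,[[.5755,-.057,.17]])[0];print(c)
save(s,'w9.png',(int(c[0])-90,int(c[1])-80,int(c[0])+90,int(c[1])+55),draw=[c])
```

```text
tcp [ 0.5723 -0.0564  0.2129] yaw 94.0 dx,dy cm [-0.08  0.32] spin -0.0
[262.59263016 222.38473016]
```

View pics/w9.png

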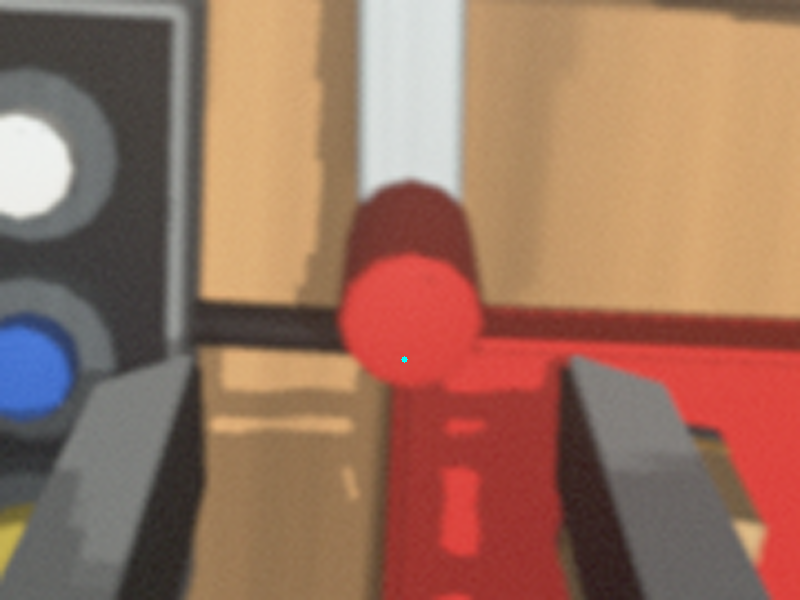

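Knob top is at crop (410,318), about 5 mm nearer the pivot than predicted, so I correct for that.

>>> play_rows(rows=[{"linear":[0.5,0.4,0],"spin":0},{"linear":[0,0,3],"spin":0},{"linear":[0,0,2.5],"spin":0},{"linear":[0,0,1.1],"spin":0},{"linear":[0,0,0],"spin":0},{"linear":[0,0,0],"spin":0}])

```text
time: 57.42
tool_pos: [0.5804, -0.0518, 0.1548]
ee_rot: [3.138, 0.001, 1.641]
wrist_force: [0.1, -0.6, 0.4]
width: 0.0449
```

>>> play_rows(claw=2.8, rows=[{"linear":[0,0,0],"spin":0},{"linear":[0,0,0],"spin":0},{"linear":[0,0,0],"spin":0},{"linear":[0,0,0],"spin":0}])

```text
time: 57.75
tool_pos: [0.5788, -0.0521, 0.154]
ee_rot: [3.141, 0.001, 1.64]
wrist_force: [-3.1, -0.0, 2.3]
width: 0.0282
```

>>> play_rows(rows=[{"linear":[0,0.3,0],"spin":0},{"linear":[0.04,0.87,0],"spin":-5},{"linear":[0.04,0.87,0],"spin":-5},{"linear":[0.04,0.87,0],"spin":-5},{"linear":[0.04,0.87,0],"spin":-5},{"linear":[0.04,0.87,0],"spin":-5},{"linear":[0.04,0.87,0],"spin":-5},{"linear":[0.04,0.87,0],"spin":-5},{"linear":[0.04,0.87,0],"spin":-5},{"linear":[0,0,0],"spin":0}])

```text
time: 58.58
tool_pos: [0.645, -0.0229, 0.1519]
ee_rot: [3.141, -0.0, 2.341]
wrist_force: [-0.5, -0.6, -0.1]
width: 0.028
```

Run:
```python
from h import *
R,t=pose();p=np.array([.5695,.0475]);d=t[:2]-p;print(t,np.degrees(np.arctan2(d[1],d[0])),np.linalg.norm(d),np.degrees(np.arctan2(R[1,0],R[0,0])),robot.get_obs()['wrist_force'])
```

```text
[ 0.64498444 -0.02287343  0.15186859] -42.993118880304536 0.10320038537576136 134.12935561805972 [-0.45834007 -0.55403523 -0.12795637]
```

>>> play_rows(rows=[{"linear":[0.08,0.87,0],"spin":-5},{"linear":[0.06,0.87,0],"spin":-5},{"linear":[0.06,0.87,0],"spin":-5},{"linear":[0.06,0.87,0],"spin":-5},{"linear":[0.06,0.87,0],"spin":-5},{"linear":[0.06,0.87,0],"spin":-5},{"linear":[0.04,0.87,0],"spin":-5},{"linear":[0,0,0],"spin":0},{"linear":[0,0,0],"spin":0}])

```text
time: 59.33
tool_pos: [0.6719, 0.0298, 0.1521]
ee_rot: [3.142, 0.001, 2.946]
wrist_force: [-0.5, -1.4, -0.5]
width: 0.0281
```

>>> play_rows(rows=[{"linear":[0,0.35,0],"spin":-2},{"linear":[0,0.3,0],"spin":-2},{"linear":[0,0,0],"spin":0},{"linear":[0,0,0],"spin":0}])

```text
time: 59.67
tool_pos: [0.6724, 0.0346, 0.1521]
ee_rot: [-3.139, -0.001, 3.015]
wrist_force: [-3.1, -4.0, -0.7]
width: 0.028
```

>>> play_rows(rows=[{"linear":[0,0.2,0],"spin":0},{"linear":[0,0,0],"spin":0},{"linear":[0,0,0],"spin":0}])

```text
time: 59.92
tool_pos: [0.6729, 0.0365, 0.1522]
ee_rot: [-3.139, -0.0, 3.016]
wrist_force: [-2.6, -4.7, -1.4]
width: 0.0283
```

>>> play_rows(rows=[{"linear":[0,0.2,0],"spin":0},{"linear":[0,0,0],"spin":0},{"linear":[0,0,0],"spin":0}])

```text
time: 60.17
tool_pos: [0.6733, 0.0384, 0.1522]
ee_rot: [-3.139, 0.0, 3.016]
wrist_force: [-2.0, -4.3, 0.1]
width: 0.028
```

>>> play_rows(rows=[{"linear":[0,0.2,0],"spin":0},{"linear":[0,0,0],"spin":0},{"linear":[0,0,0],"spin":0}])

```text
time: 60.42
tool_pos: [0.6736, 0.0398, 0.1522]
ee_rot: [-3.138, 0.001, 3.015]
wrist_force: [-0.9, -6.4, -0.3]
width: 0.0283
```

>>> play_rows(rows=[{"linear":[0,0.2,0],"spin":0},{"linear":[0,0,0],"spin":0},{"linear":[0,0,0],"spin":0}])

```text
time: 60.67
tool_pos: [0.6736, 0.0398, 0.1521]
ee_rot: [-3.135, 0.0, 3.014]
wrist_force: [-2.3, -10.6, -1.0]
width: 0.0279
```

>>> play_rows(rows=[{"linear":[0,0.2,0],"spin":0},{"linear":[0,0,0],"spin":0},{"linear":[0,0,0],"spin":0}])

```text
time: 60.92
tool_pos: [0.6737, 0.0399, 0.152]
ee_rot: [-3.132, -0.0, 3.013]
wrist_force: [-2.6, -12.5, -1.4]
width: 0.0281
```

>>> play_rows(rows=[{"linear":[0,-0.7,0],"spin":0},{"linear":[0,0,0],"spin":0},{"linear":[0,0,-3],"spin":0},{"linear":[0,0,-4],"spin":0},{"linear":[0,0,-4],"spin":0},{"linear":[2.8,-2,0],"spin":0},{"linear":[2.8,-2,0],"spin":0},{"linear":[2.8,-2,0],"spin":0},{"linear":[2.8,-2,0],"spin":0},{"linear":[2.7,-2,0],"spin":0},{"linear":[2.7,-2,0],"spin":0},{"linear":[0,0,0],"spin":0}])

```text
time: 61.92
tool_pos: [0.4906, -0.0604, 0.2636]
ee_rot: [3.142, 0.002, 3.016]
wrist_force: [0.4, -0.8, 0.6]
width: 0.0277
```

>>> play_rows(claw=0, rows=[{"linear":[0,0,0],"spin":0},{"linear":[0,0,0],"spin":0},{"linear":[0,0,0],"spin":0},{"linear":[0,0,0],"spin":0},{"linear":[0,0,0],"spin":0}])

```text
time: 62.33
tool_pos: [0.4947, -0.0589, 0.2621]
ee_rot: [3.141, -0.0, 3.02]
wrist_force: [-0.3, 0.3, 0.2]
width: 0.0009
```

Run:
```python
from h import *
togo(.493,-.060,172.6)
s=shot('wrist');save(s,'w10.png')
k=1/.64
print(proj(s,[[.493,-.06,.062],[.494,-.156,.062],[.445,-.06,.062]])*k)
# predicted tops of blocks in vise, and lever knob at home
print(proj(s,[[.669,.037,.17]])*k)
```

```text
tcp [ 0.4947 -0.0589  0.2621] yaw 173.06 dx,dy cm [ 0.15 -0.13] spin 0.46
[[398.39836432 261.3272614 ]
 [263.69576126 278.85877011]
 [389.69616039 192.18202233]]
[[596.50584227 569.46386642]]
```

View pics/w10.png

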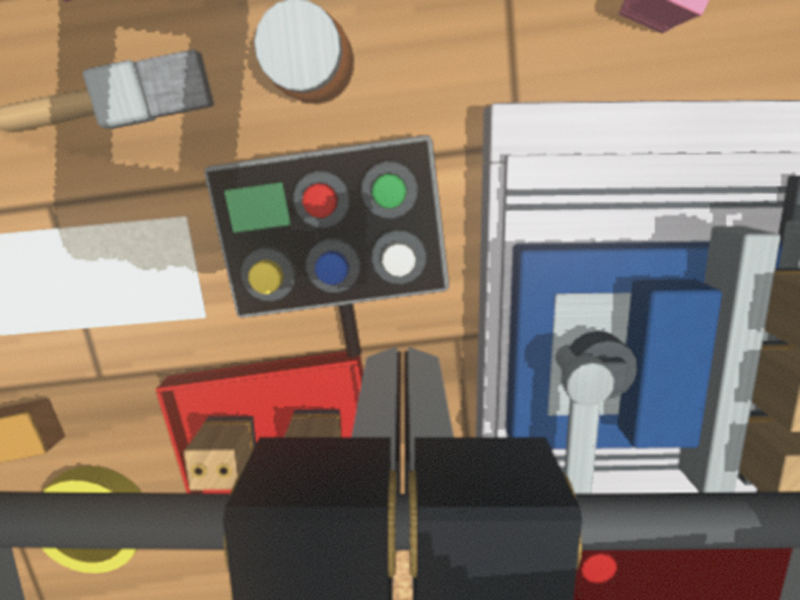

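The white, yellow and green keys project at (398,261), (264,279) and (390,192), and the picture agrees. The knob is at its home position (598,568), and both drilled blocks stand in the tray. I press white now.

>>> play_rows(rows=[{"linear":[0.15,-0.1,3.5],"spin":0},{"linear":[0,0,3.5],"spin":0},{"linear":[0,0,3.5],"spin":0},{"linear":[0,0,3.5],"spin":0},{"linear":[0,0,2.5],"spin":0},{"linear":[0,0,1],"spin":0},{"linear":[0,0,0],"spin":0},{"linear":[0,0,0],"spin":0}])

```text
time: 63.05
tool_pos: [0.4928, -0.0603, 0.0881]
ee_rot: [-3.141, 0.001, 3.02]
wrist_force: [0.0, 0.5, 1.7]
width: 0.0005
```

>>> play_rows(rows=[{"linear":[0,0,0.4],"spin":0},{"linear":[0,0,0.3],"spin":0},{"linear":[0,0,0],"spin":0},{"linear":[0,0,0],"spin":0}])

```text
time: 63.38
tool_pos: [0.4927, -0.0605, 0.0814]
ee_rot: [-3.141, 0.002, 3.019]
wrist_force: [-0.1, 0.4, -0.3]
width: 0.0004
```

>>> play_rows(rows=[{"linear":[0,0,0.4],"spin":0},{"linear":[0,0,0.4],"spin":0},{"linear":[0,0,0],"spin":0},{"linear":[0,0,0],"spin":0}])

```text
time: 63.72
tool_pos: [0.4929, -0.0605, 0.0731]
ee_rot: [-3.141, 0.002, 3.019]
wrist_force: [1.4, -1.0, 2.2]
width: 0.0005
```

>>> play_rows(rows=[{"linear":[0,0,0.2],"spin":0},{"linear":[0,0,0.2],"spin":0},{"linear":[0,0,0],"spin":0},{"linear":[0,0,0],"spin":0}])

```text
time: 64.05
tool_pos: [0.493, -0.0605, 0.0702]
ee_rot: [-3.141, 0.002, 3.019]
wrist_force: [-0.6, 0.3, 8.4]
width: 0.0004
```

>>> play_rows(rows=[{"linear":[0,0,-2],"spin":0},{"linear":[0,0,-2],"spin":0},{"linear":[-0.4,-3.1,0],"spin":0},{"linear":[-0.4,-3.2,0],"spin":0},{"linear":[-0.4,-3.2,0],"spin":0},{"linear":[0,0,0],"spin":0},{"linear":[0,0,1.5],"spin":0},{"linear":[0,0,1.2],"spin":0},{"linear":[0,0,0],"spin":0},{"linear":[0,0,0],"spin":0}])

```text
time: 64.88
tool_pos: [0.4911, -0.155, 0.0796]
ee_rot: [3.14, -0.004, 3.02]
wrist_force: [-0.5, 0.3, -0.4]
width: 0.0002
```

>>> play_rows(rows=[{"linear":[0,0,0.4],"spin":0},{"linear":[0,0,0.4],"spin":0},{"linear":[0,0,0.4],"spin":0},{"linear":[0,0,0],"spin":0},{"linear":[0,0,0],"spin":0}])

```text
time: 65.3
tool_pos: [0.4931, -0.1559, 0.0706]
ee_rot: [-3.142, 0.002, 3.02]
wrist_force: [-0.5, 0.6, 4.7]
width: 0.0004
```

>>> play_rows(rows=[{"linear":[0,0,0.15],"spin":0},{"linear":[0,0,0],"spin":0},{"linear":[0,0,0],"spin":0}])

```text
time: 65.55
tool_pos: [0.4931, -0.1559, 0.0702]
ee_rot: [-3.142, 0.002, 3.02]
wrist_force: [-3.2, 2.8, 9.7]
width: 0.0007
```

>>> play_rows(rows=[{"linear":[0,0,-2.1],"spin":0},{"linear":[0,0,-2.1],"spin":0},{"linear":[2,3,0],"spin":0},{"linear":[2,3,0],"spin":0},{"linear":[1.95,2.95,0],"spin":0},{"linear":[0,0,0],"spin":0},{"linear":[0,0,1.5],"spin":0},{"linear":[0,0,1.2],"spin":0},{"linear":[0,0,0],"spin":0},{"linear":[0,0,0],"spin":0}])

```text
time: 66.38
tool_pos: [0.4439, -0.0601, 0.0823]
ee_rot: [-3.141, -0.002, 3.019]
wrist_force: [0.4, -0.3, 0.5]
width: 0.0005
```

>>> play_rows(rows=[{"linear":[0,0,0.4],"spin":0},{"linear":[0,0,0.4],"spin":0},{"linear":[0,0,0.4],"spin":0},{"linear":[0,0,0.2],"spin":0},{"linear":[0,0,0],"spin":0},{"linear":[0,0,0],"spin":0}])

```text
time: 66.88
tool_pos: [0.4453, -0.0605, 0.0702]
ee_rot: [-3.141, 0.003, 3.019]
wrist_force: [-0.7, -0.1, 4.6]
width: 0.0004
```

>>> play_rows(rows=[{"linear":[0,0,0.15],"spin":0},{"linear":[0,0,0],"spin":0},{"linear":[0,0,0],"spin":0}])

```text
time: 67.13
tool_pos: [0.4454, -0.0605, 0.0701]
ee_rot: [-3.141, 0.003, 3.019]
wrist_force: [-2.2, -0.3, 11.3]
width: 0.0006
```

>>> play_rows(rows=[{"linear":[0,0,-2.1],"spin":0},{"linear":[0,0,-4],"spin":0},{"linear":[0,0,-4],"spin":0},{"linear":[0,0,-4],"spin":0},{"linear":[0,0,-4],"spin":0},{"linear":[2,0,-4],"spin":0},{"linear":[3,0,0],"spin":0},{"linear":[3,0,0],"spin":0},{"linear":[0,0,0],"spin":0}])

```text
time: 67.88
tool_pos: [0.3634, -0.0499, 0.2874]
ee_rot: [-3.141, 0.002, 3.019]
wrist_force: [0.3, -0.5, -0.3]
width: 0.0003
```

Run:
```python
from h import *
s=shot('top');save(s,'t11.png',(60,80,380,320));togo(.4,0)
s=shot('wrist');save(s,'w11.png')
```

```text
tcp [ 0.3652 -0.0503  0.2867] yaw 172.97 dx,dy cm [-2.84  5.41] spin None
```

View pics/t11.png

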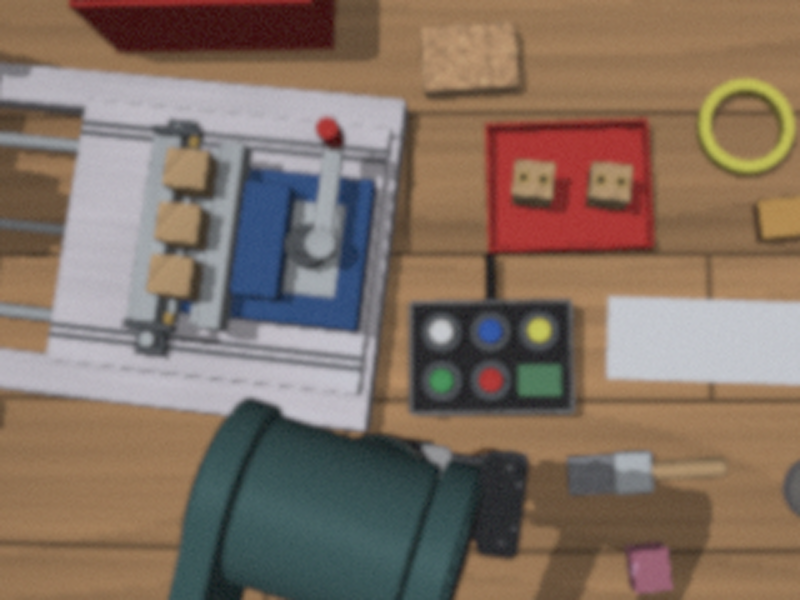

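Top view: three raw blocks are clamped in the vise at (188,170), (181,223) and (172,276), with the lever home (knob at (328,130)). Both drilled blocks are upright in the tray at (534,180) and (611,183), and the visible part of the paper is empty. The robot is clear, so I hand in.

```bash
python3 -c "
from bench import robot
print(robot.close_job())"
```

```text
the job is handed in; nothing more can be done
None
```

The job is done and handed in at about 68 s of the 210 s allowed.

- **Drilled blocks:** I swung the lever to its open stop and stood both drilled blocks upright in the red tray.
- **Raw blocks:** The three raw blocks went into the vise turned 40 mm across the jaws. Each was lowered until it seated on the parallels (all at the same height) and pushed against the fixed jaw with 8–11 N. The resting positions agree with the jaw line to within a millimetre. I then swung the lever home to its stop, about 12 N at the end.
- **Keys:** I pressed white, yellow and green in that order, each to its bottom stop with 8–11 N on the key.

The last top view showed all three raw blocks between the jaws with the lever home and both drilled blocks standing in the tray. I saw nothing disturbed, though the left of the bench, including one pink block and the jar, was hidden by the arm or outside that crop. Seating, clamping and key travel are inferred from measured positions and forces, since the state reports no joint readings for them.

One check disagreed. Before closing the lever, the knob was about 5 mm nearer the pivot than I had predicted from the opening move. I corrected the position from the wrist camera before swinging it home. I saw no sign of a raw block being knocked aside.

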